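Stand up a slumped row of serving boards and close the rack's bar

TASK

The five wooden serving boards in the steel carrying rack have slumped. Push the feet of the row home so that all five stand upright and packed tight against the rack's end plate, push their edges flush against the side fence, and only then swing the retaining bar over and fully down in front of the row. Do it without shoving the rack out of its place.

Things in the scene. Friction and masses are not known exactly. Their poses are not given: they have to be found in the camera images.
- rack: Free-standing bare steel carrying rack on rubber feet, 3.6 kg. Origin at its underside, on the worktop; x across the row (+x to the side fence), y along the row (+y to the end plate), z up. Floor plate: top at z 12 mm, x -85 to 67, y -118 to 126 mm. Side fence: flat inner face at x 60 mm, y -106 to 90, top at z 68 mm. Open at its -x side (robot side) and -y end.
- row_corner (a point): Middle of the foot of the upright end plate's flat inner face: rack frame x 0, y 90, z 12 mm; axes as the rack's. The end plate runs from x -57 to 62 mm and up to z 144 mm.
- bar (a joint): Angle a of the retaining bar, a U of 7 mm steel rod hinged on the end plate: 0 = fully down and level, legs beside the boards' side edges, cross bar in front of the outermost board; 1.57 straight up; 2.0 tipped back behind the end plate. Stiff hinge: stays where left, 1 to 3 N on the cross bar moves it. Fully down it clears a tight, flush row by about 4 mm.
- bar_middle (a point): Middle of the bar's cross bar (along rack x, 134 mm long): rack frame y = 102 - 90.5 cos a, z = 134 + 90.5 sin a mm, x 0; so the hinge line is at y 102, z 134 mm, legs 90.5 mm long at x -67 and +67. A flat thumb tab, 34 mm wide, 4 mm thick, sticks out 20 mm beyond the cross bar here, away from the hinge.
- board1: Wooden serving board, the one next to the end plate. 120 mm wide (x, along rack x), 130 mm tall (z), thickness (y) somewhere from 11 to 17 mm, 0.1 to 0.25 kg. Origin: middle of its lower edge. Stands on the rack floor, at first leaning about 20 degrees, top to the end plate, 7 to 20 mm off the fence; flush with the fence its origin is at rack x = 0.
- board2: Wooden serving board, second from the end plate. 120 mm wide (x, along rack x), 130 mm tall (z), thickness (y) somewhere from 11 to 17 mm, 0.1 to 0.25 kg. Origin: middle of its lower edge. Stands on the rack floor, at first leaning about 20 degrees, top to the end plate, 7 to 20 mm off the fence; flush with the fence its origin is at rack x = 0.
- board3: Wooden serving board, the middle one. 120 mm wide (x, along rack x), 130 mm tall (z), thickness (y) somewhere from 11 to 17 mm, 0.1 to 0.25 kg. Origin: middle of its lower edge. Stands on the rack floor, at first leaning about 20 degrees, top to the end plate, 7 to 20 mm off the fence; flush with the fence its origin is at rack x = 0.
- board4: Wooden serving board, fourth from the end plate. 120 mm wide (x, along rack x), 130 mm tall (z), thickness (y) somewhere from 11 to 17 mm, 0.1 to 0.25 kg. Origin: middle of its lower edge. Stands on the rack floor, at first leaning about 20 degrees, top to the end plate, 7 to 20 mm off the fence; flush with the fence its origin is at rack x = 0.
- board5: Wooden serving board, the outermost, outer face free. 120 mm wide (x, along rack x), 130 mm tall (z), thickness (y) somewhere from 11 to 17 mm, 0.1 to 0.25 kg. Origin: middle of its lower edge. Stands on the rack floor, at first leaning about 20 degrees, top to the end plate, 7 to 20 mm off the fence; flush with the fence its origin is at rack x = 0.

How it is judged (in metres and radians):
On the way:
1. all five boards upright, packed against the end plate and flush with the fence while the bar is still open (angle between each of board1, board2, board3, board4, board5's own z axis and vertical below 0.05 rad and angle between the x axis of each of board1, board2, board3, board4, board5 and the x axis of rack, either way round below 0.05 rad and x of board1 in the frame of rack between -0.003 and 0.003 m and y of board1 in the frame of rack above 0.08 m and z of each of board1, board2, board3, board4, board5 in the frame of rack below 0.015 m and x of board2 in the frame of rack between -0.003 and 0.003 m and y of board2 in the frame of rack above 0.0665 m and x of board3 in the frame of rack between -0.003 and 0.003 m and y of board3 in the frame of rack above 0.0525 m and x of board4 in the frame of rack between -0.003 and 0.003 m and y of board4 in the frame of rack above 0.038 m and x of board5 in the frame of rack between -0.003 and 0.003 m and y of board5 in the frame of rack above 0.023 m and value of joint bar above 0.9 rad), for 0.2 s.
At the end, for the whole second after the job is handed in: All five boards stand on the rack floor, upright and parallel to the end plate within 3 degrees, packed against it with at most 4 mm slack, flush with the fence within 3 mm and at rest; the retaining bar is fully down (within 0.06 rad) (angle between each of board1, board2, board3, board4, board5's own z axis and vertical below 0.05 rad and angle between the x axis of each of board1, board2, board3, board4, board5 and the x axis of rack, either way round below 0.05 rad and x of board1 in the frame of rack between -0.003 and 0.003 m and y of board1 in the frame of rack above 0.08 m and z of each of board1, board2, board3, board4, board5 in the frame of rack below 0.015 m and x of board2 in the frame of rack between -0.003 and 0.003 m and y of board2 in the frame of rack above 0.0665 m and x of board3 in the frame of rack between -0.003 and 0.003 m and y of board3 in the frame of rack above 0.0525 m and x of board4 in the frame of rack between -0.003 and 0.003 m and y of board4 in the frame of rack above 0.038 m and x of board5 in the frame of rack between -0.003 and 0.003 m and y of board5 in the frame of rack above 0.023 m and value of joint bar below 0.06 rad and linear speed of each of board1, board2, board3, board4, board5 below 0.02 m/s); the robot touches nothing.
It fails at once if the rack is shoved more than 30 mm from where it stood (distance of rack from where it was at the start of the episode above 0.03 m).
It also fails if it takes over 69 s, if anything falls off the work surface, if the arm or the gripper's body presses on something with over 40 N, if the wrist force passes 120 N, or if a joint passes its speed limit or range.

ROBOT

A 6-joint arm with a two-finger parallel gripper is mounted at the origin on a cart in front of the work surface, level with it; the furniture and walls round the work are solid. World frame = base frame: x ahead of the robot, y to its left, z up, the work surface at z = 0. Lengths are in mm, angles in rad, forces in N, time in s.
With the tool pointing down it reaches from about 275 to 750 mm from the base axis. Payload 10.2 kg.
Tool frame: the origin (TCP) lies midway between the tips of the shut fingers; the grasp point (between the pads) lies 19 mm behind it; z points along the fingers, y is the direction in which the jaws open and shut (so a half turn about z gives the same grasp; the last joint's range is limited). The gripper opens to 85 mm and grips with 20 to 120 N. Pads are 22 mm wide; open, the fingers measure 114 mm over their backs; the gripper's body (76 mm by 85 mm) begins 54 mm behind the grasp point. The pads swing forward as they close: fully open they stand 13 mm farther back than shut.
Start: joints at [-1.435, 0.313, 1.498, -0, 1.331, -0.223], TCP at [184.342, -491.578, 192.394] pointing down, gripper open.
Joint ranges: [-2.94, 2.94], [-0.97, 2.17], [0.19, 2.56], [-1.23, 4.37], [0.02, 3.11], [-2.88, 2.88]. Speed limits (rad/s): [2.39, 2.39, 3.01, 3.14, 3.14, 3.14].

INTERFACE

Orientations are given as a unit quaternion [w, x, y, z].
In Python, from rig import ctrl gives the robot as it stands.
- The arm moves only by the tool carry_out, never from a script. Its argument "plan" is a list of rows, each a list of 3 entries, a list of its own where there are three numbers: the finger opening in mm, from 0 to 85.4, then the shift along the tool's x, y, z in mm, then the turn, a rotation vector about the tool's x, y, z in units of 6 degrees (1.0 is 6 degrees). In form: [[grip, [x, y, z], [ax, ay, az]], ...]. A call has 1 to 20 rows; each row shifts and turns the commanded pose from where the row before left it, along the tool's axes as they then stand; what a row does not reach is not made up. A row lasts 1/12 s, in which the tool goes at most 41.7 mm and 7.16 degrees, less where a joint would pass 70% of its speed; a pose out of reach is approached as far as the arm can. A call with a gripper value outside its range is refused whole. The fingers move at their own pace and stop on an object; "grip_force" is the grip in N (left out, the last holds). Time passes only in rows, so rows that do not move let the fingers close. It gives the time, the measured TCP pose, the force and the opening at its end, in the units of the state.
- ctrl.sense(): the state, without advancing time (a new reading comes with each control period).
- ctrl.capture(name): name is "side" or "top"; returns a dict with "color" (420x560x3 uint8, blue, green, red), "range_z" (420x560 float32, mm along the optical axis (not along the pixel's ray), 0 where there is no reading), "fx", "fy", "cx", "cy" (pixels), "cam_to_world" (4x4, takes a point from camera to world coordinates). Camera axes: x right, y up, looking along -z (the intrinsics and any distortion apply to the point x, -y, -z); pixel columns grow to the right and rows downward; lengths in mm; the calibration is good to about 2 mm. A picture is of the moment at which its call begins.
- ctrl.finish_job(): hands the job in, once; it reports no verdict.
The state is a dict: "time_s": time; "joints": joint angles; "dq": joint speeds; "tau": joint torques, N m; "eef_pos": TCP position; "ee_rot": TCP orientation; "force": force on the tool from outside, world axes, zero at the start; "wrist_torque": the same for the moment, N m; "grip_width": opening from 0.0 (shut) to 1.0 (fully open).
Only numpy, scipy, OpenCV 4.12 (cv2) and the standard library are available. Lean on these libraries where they do the work, as an engineer would, in place of code of your own. Each camera call takes 0.05 s, during which the arm holds its last target.

## Working session

There is one attempt and no reset: what is moved stays moved. The work goes in short steps, Python scripts to look and compute and a tool call to move; the robot and the scene stay as the last step left them, time stands still between calls to the robot, and variables do not carry over. Pictures are saved under pics/ and viewed, and the job is handed in when it is done.

Besides the shell and the picture viewer there is one more tool, called after "Emit:" by a JSON object that holds its "api" and its "payload". carry_out: Moves the arm, as the interface text tells. Its arguments: {"type":"object","properties":{"plan":{"type":"array"},"grip_force":{"type":"number"}},"required":["plan"]}

```bash
ls -la; mkdir -p pics
python3 - <<'E'
from rig import ctrl
import cv2,numpy as np
print(ctrl.sense())
for n in("side","top"):
    c=ctrl.capture(n); cv2.imwrite(f"pics/{n}0.png",c["color"]); np.savez(f"pics/{n}0.npz",**c)
    print(n,c["fx"],c["fy"],c["cx"],c["cy"],c["cam_to_world"].round(3).tolist(),[k for k in c])
E
```

```text
total 12
drwxr-xr-x  3 agent agent 4096 Dec  6 17:48 .
drwxr-xr-x 23 root  root  4096 Dec  6 17:48 ..
drwxr-xr-x  2 agent agent 4096 Dec  6 17:48 pics
{'time_s': 0.0, 'joints': array([-1.43538534e+00,  3.13436556e-01,  1.49846200e+00, -1.67525593e-05,
        1.33100210e+00, -2.23388537e-01]), 'dq': array([ 0.00161587, -0.00143526, -0.00083613,  0.00043301,  0.0004822 ,
       -0.00036551]), 'tau': array([-9.07719514e-04, -4.12266576e+01, -2.59746248e+01, -1.81861678e-04,
        4.17100178e-03,  1.90785960e-05]), 'eef_pos': array([ 184.29961374, -491.24827224,  191.83261137]), 'ee_rot': array([-6.53728653e-04,  9.83950410e-01,  1.78440924e-01,  2.06321037e-05]), 'force': array([-0.32048629, -0.42584289, -1.1522504 ]), 'wrist_torque': array([-0.01200983, -0.00363902, -0.05107658]), 'grip_width': 1.0017543558119633}
side 390.17785089714397 390.17785089714397 285.20097582901576 204.72979694401715 [[-0.93, 0.271, -0.249, 335.473], [-0.368, -0.718, 0.592, 547.041], [-0.018, 0.641, 0.767, 735.906], [0.0, 0.0, 0.0, 1.0]] ['color', 'range_z', 'fx', 'fy', 'cx', 'cy', 'cam_to_world']
top 455.040725652806 455.040725652806 274.39510440473305 204.08187646654602 [[-0.017, 0.982, -0.186, 388.131], [-1.0, -0.012, 0.024, 70.589], [0.021, 0.187, 0.982, 943.95], [0.0, 0.0, 0.0, 1.0]] ['color', 'range_z', 'fx', 'fy', 'cx', 'cy', 'cam_to_world']
```

View pics/side0.png

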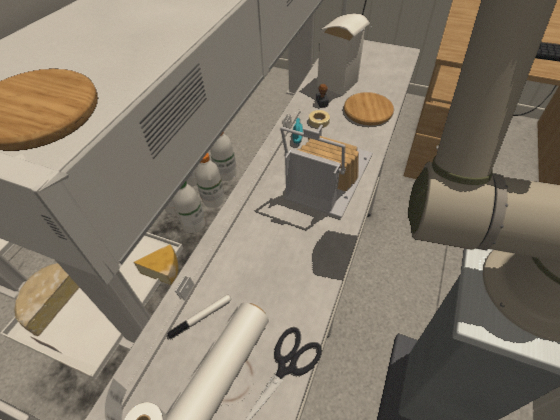

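View pics/top0.png

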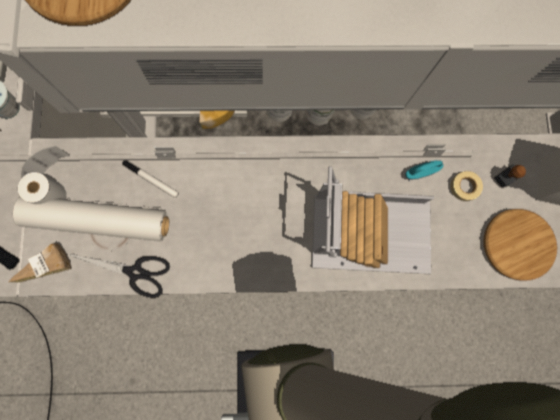

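```bash
cat > h.py <<'E'
import numpy as np,cv2
def pts(c):
    z=np.asarray(c["range_z"],float);v,u=np.mgrid[:z.shape[0],:z.shape[1]]
    P=np.stack([(u-c["cx"])/c["fx"]*z,-(v-c["cy"])/c["fy"]*z,-z],-1)
    M=np.asarray(c["cam_to_world"]);W=P@M[:3,:3].T+M[:3,3];W[z<=0]=np.nan;return W
def proj(c,p):
    M=np.asarray(c["cam_to_world"]);q=(np.asarray(p,float)-M[:3,3])@M[:3,:3]
    return np.stack([c["cx"]+c["fx"]*q[...,0]/-q[...,2],c["cy"]-c["fy"]*q[...,1]/-q[...,2]],-1)
def load(n): return dict(np.load(f"pics/{n}.npz"))
def snap(n,tag):
    from rig import ctrl
    c=ctrl.capture(n);cv2.imwrite(f"pics/{n}{tag}.png",c["color"]);np.savez(f"pics/{n}{tag}.npz",**c);return c
def crop(c,u0,u1,v0,v1,k,f): cv2.imwrite(f,cv2.resize(c["color"][v0:v1,u0:u1],None,fx=k,fy=k,interpolation=cv2.INTER_CUBIC))
E
python3 - <<'E'
from h import *
t=load("top0");s=load("side0")
crop(t,270,450,150,290,4,"pics/tc.png");crop(s,250,400,110,230,5,"pics/sc.png")
W=pts(t)
for u,v in [(200,210),(200,150),(200,285),(318,265),(430,268),(430,200),(330,170),(332,250),(365,230),(400,230),(384,230),(440,60),(440,100),(440,125),(460,145)]: print(u,v,W[v,u].round(0))
W=pts(s)
for u,v in [(310,170),(340,205),(345,180),(330,140),(284,130),(343,150),(365,160)]: print(u,v,W[v,u].round(0))
E
```

```text
200 210 [557. 204.  -1.]
200 150 [688. 206.  -1.]
200 285 [402. 203.  -3.]
318 265 [438. -39.  11.]
430 268 [ 428. -268.   12.]
430 200 [ 562. -265.   52.]
330 170 [580. -39. 225.]
332 250 [457. -50. 137.]
365 230 [ 492. -112.  133.]
400 230 [ 508. -213.    7.]
384 230 [ 498. -158.   88.]
440 60 [ 675. -158.  409.]
440 100 [ 678. -209.  278.]
440 125 [1076. -693. -901.]
460 145 [ 693. -359.    2.]
310 170 [529. -66.  94.]
340 205 [446. -57.  12.]
345 180 [448. -86.  71.]
330 140 [480. -35. 224.]
284 130 [578. -35. 221.]
343 150 [451. -30. 211.]
365 160 [ 429. -232.   11.]
```

View pics/tc.png

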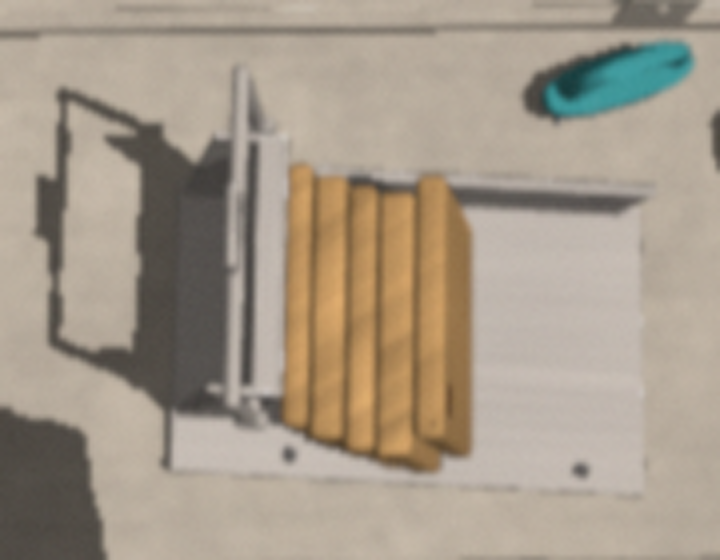

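View pics/sc.png

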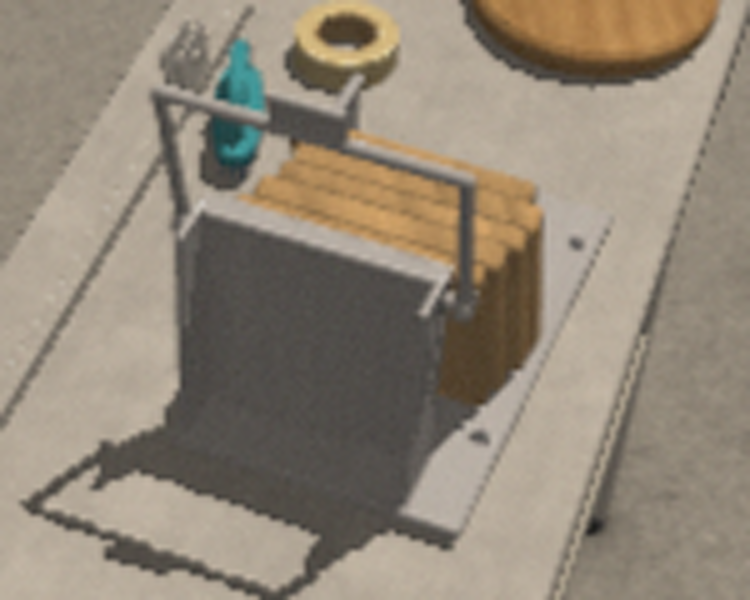

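Run:
```python
from h import *
t=load("top0");s=load("side0")
def ray(c,uv,z):
    M=np.asarray(c["cam_to_world"]);d=M[:3,:3]@np.array([(uv[0]-c["cx"])/c["fx"],-(uv[1]-c["cy"])/c["fy"],-1]);o=M[:3,3];return o+d*(z-o[2])/d[2]
A=ray(t,(270+168/4,150+467/4),12);B=ray(t,(270+641/4,150+492/4),12)
print(A,B,np.hypot(*(A-B)[:2]),"yaw",np.degrees(np.arctan2(-(A-B)[0],(A-B)[1])))
# side: corner (452,545)->(250+90.4,110+109), other corner (612,212)
A2=ray(s,(250+452/5,110+546/5),12);B2=ray(s,(250+612/5,110+213/5),12);print(A2,B2,np.hypot(*(A2-B2)[:2]),np.degrees(np.arctan2(-(A2-B2)[0],(A2-B2)[1])))
# depth: fit planes. fence inner face from top cam; end plate outer face from side
W=pts(s);reg=W[155:190,292:325].reshape(-1,3);reg=reg[(reg[:,2]>30)&(reg[:,2]<135)]
reg=reg[abs(reg[:,1]-np.nanmedian(reg[:,1]))<25]
m=np.nanmean(reg,0);u,sv,vt=np.linalg.svd(reg-m);print("endplate outer",m,vt[2],np.degrees(np.arctan2(vt[2][0],vt[2][1])),sv[2]/len(reg)**.5)
W=pts(t)
# tops of things: print rows along v for tops
for v in (210,230,250): print(v,[tuple(W[v,u].round(0)[1:].astype(int)) for u in range(326,392,2)])
# fence top
m=(W[...,2]>55)&(W[...,2]<80);vv,uu=np.nonzero(m[185:210,392:434]);P=W[185:210,392:434][m[185:210,392:434]];print(P.mean(0),np.polyfit(P[:,1],P[:,0],1),P[:,0].min(),P[:,0].max(),P[:,1].min())
# bar
m=(W[...,2]>205)&(W[...,0]<640);P=W[150:270,300:345][m[150:270,300:345]];print(len(P),P.mean(0),P[:,2].max(),np.sort(P[:,0])[[0,-1]])
```

```text
[434.28228633 -26.31726303  12.        ] [ 417.87815963 -267.74414529   12.        ] 241.98354252113785 yaw -3.8870767326035183
[433.39282065 -15.90659533  12.        ] [ 417.13774597 -265.86316195   12.        ] 250.48455571444103 -3.7207967197249996
endplate outer [533.76147939 -65.22491647  82.67499234] [6.25585748e-02 9.98041098e-01 6.26204315e-04] 3.586685070333905 1.386360696375933
210 [(np.int64(-59), np.int64(14)), (np.int64(-30), np.int64(242)), (np.int64(-36), np.int64(224)), (np.int64(-65), np.int64(55)), (np.int64(-55), np.int64(144)), (np.int64(-59), np.int64(144)), (np.int64(-62), np.int64(144)), (np.int64(-66), np.int64(143)), (np.int64(-71), np.int64(135)), (np.int64(-74), np.int64(138)), (np.int64(-79), np.int64(134)), (np.int64(-83), np.int64(133)), (np.int64(-85), np.int64(138)), (np.int64(-89), np.int64(137)), (np.int64(-92), np.int64(138)), (np.int64(-97), np.int64(134)), (np.int64(-100), np.int64(138)), (np.int64(-104), np.int64(136)), (np.int64(-107), np.int64(136)), (np.int64(-112), np.int64(130)), (np.int64(-115), np.int64(134)), (np.int64(-117), np.int64(140
[... 2028 characters left out ...]
04), np.int64(135)), (np.int64(-108), np.int64(131)), (np.int64(-111), np.int64(136)), (np.int64(-115), np.int64(134)), (np.int64(-118), np.int64(136)), (np.int64(-121), np.int64(140)), (np.int64(-125), np.int64(135)), (np.int64(-129), np.int64(135)), (np.int64(-132), np.int64(137)), (np.int64(-135), np.int64(138)), (np.int64(-142), np.int64(124)), (np.int64(-156), np.int64(88)), (np.int64(-169), np.int64(52)), (np.int64(-184), np.int64(12)), (np.int64(-187), np.int64(15))]
[ 566.1220958  -225.14114579   65.44137663] [6.69459492e-02 5.81194384e+02] 561.0558689454449 572.366585570659 -266.6760100629009
375 [513.78938481 -33.67573347 226.88145919] 243.52014024250275 [446.44512381 585.46427433]
```

```bash
cat >> h.py <<'E'
def rackT(ox,oy,yawdeg):
    a=np.radians(yawdeg);return lambda p:np.stack([ox+np.cos(a)*p[...,0]-np.sin(a)*p[...,1],oy+np.sin(a)*p[...,0]+np.cos(a)*p[...,1],p[...,2]],-1)
def overlay(c,T,f,box,k=4,a=1.8):
    im=cv2.resize(c["color"],None,fx=k,fy=k,interpolation=cv2.INTER_CUBIC)
    r=90.5;y=102-r*np.cos(a);z=134+r*np.sin(a)
    L=[([-85,126,12],[-85,-118,12]),([-85,-118,12],[67,-118,12]),([60,-106,68],[60,90,68]),([60,-106,12],[60,90,12]),([-57,90,144],[62,90,144]),([-57,90,12],[-57,90,144]),([-57,90,12],[62,90,12]),([-67,y,z],[67,y,z]),([-67,102,134],[-67,y,z])]
    for p,q in L:
        uv=((proj(c,T(np.array([p,q],float)))+.5)*k).astype(int);cv2.line(im,tuple(map(int,uv[0])),tuple(map(int,uv[1])),(0,0,255),1)
    u0,u1,v0,v1=box;cv2.imwrite(f,im[v0*k:v1*k,u0*k:u1*k])
E
python3 - <<'E'
from h import *
T=rackT(510.5,-156.5,-3.75)
overlay(load("top0"),T,"pics/ot.png",(270,450,150,290));overlay(load("side0"),T,"pics/os.png",(250,400,110,230),5)
E
```

```text
(no output)
```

View pics/ot.png

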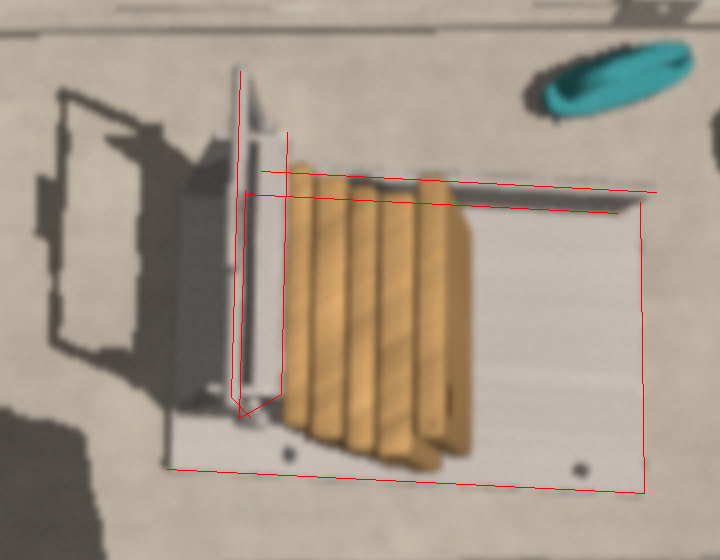

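View pics/os.png

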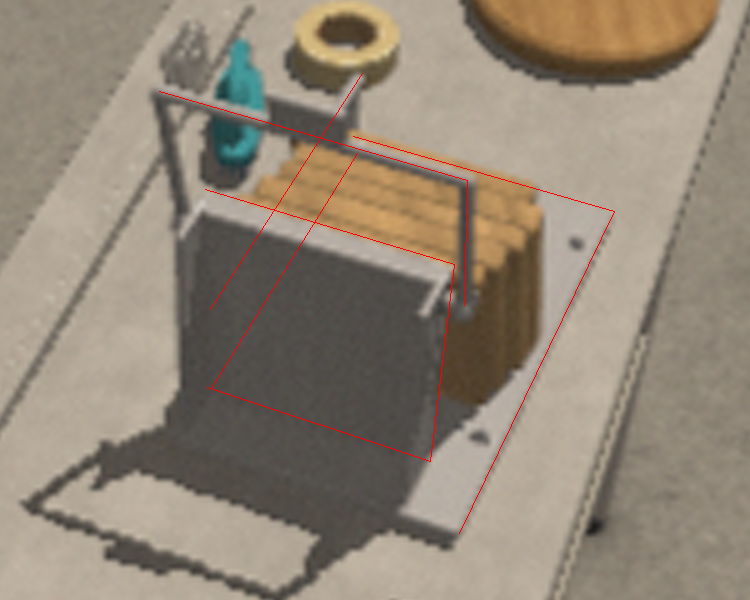

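```bash
cat >> h.py <<'E'
from scipy.spatial.transform import Rotation as Ro
OX,OY,YAW=510.5,-156.5,-3.75
RK=Ro.from_euler('z',YAW,degrees=True)
def Rpush(th):  # tool z toward rack +y, tilted th deg from down; tool y=rack +x
    t=np.radians(th);s,c=np.sin(t),np.cos(t)
    return RK*Ro.from_matrix(np.array([[0,1,0],[c,0,s],[s,0,-c]]))if 0 else RK*Ro.from_matrix(np.array([[0,1,0],[c,0,s],[s,0,-c]]))
def state():
    from rig import ctrl
    s=ctrl.sense();q=s["ee_rot"];R=Ro.from_quat([q[1],q[2],q[3],q[0]]);return s,np.array(s["eef_pos"]),R
def r2w(p): return RK.apply(np.asarray(p,float))+[OX,OY,0]
def w2r(p): return RK.inv().apply(np.asarray(p,float)-[OX,OY,0])
def report():
    s,p,R=state();print("t",round(s["time_s"],2),"rack pos",w2r(p).round(1),"force(rack)",RK.inv().apply(s["force"]).round(1),"grip",round(s["grip_width"],3),"joints",s["joints"].round(2))
    print("tool axes in rack (rows x,y,z):",(RK.inv()*R).as_matrix().T.round(3).tolist());return s,p,R
def need(prack,Rg=None):
    s,p,R=state();d=r2w(prack)-p
    print("shift in current tool axes",R.inv().apply(d).round(1))
    if Rg is not None:
        print("turn units",((R.inv()*Rg).as_rotvec(degrees=True)/6).round(2),"shift in goal axes",Rg.inv().apply(d).round(1))
E
python3 - <<'E'
from h import *
report()
print(Rpush(45).as_matrix())
need([-12,-150,190],Rpush(45))
need([-12,-150,190],Rpush(0))
E
```

```text
t 0.1 rack pos [-303.6 -355.4  191.9] force(rack) [-0.4 -0.4 -0.4] grip 1.002 joints [-1.44  0.31  1.5   0.    1.33 -0.22]
tool axes in rack (rows x,y,z): [[0.911, 0.412, 0.0], [0.412, -0.911, -0.001], [-0.0, 0.001, -1.0]]
[[ 0.046247    0.99785892  0.046247  ]
 [ 0.70559281 -0.06540313  0.70559281]
 [ 0.70710678  0.         -0.70710678]]
shift in current tool axes [350.3 -67.2   2.1]
turn units [  4.28   6.63 -10.36] shift in goal axes [143.9 291.6 146.6]
shift in current tool axes [350.3 -67.2   2.1]
turn units [-1.000e-02 -1.000e-02 -1.095e+01] shift in goal axes [205.4 291.6   1.9]
```

Emit:
{"api": "carry_out", "payload": {"plan": [[60, [15, -3, 0], [0, 0, 0]], [60, [30, -6, 0], [0, 0, 0]], [60, [35, -7, 0], [0, 0, 0]], [60, [35, -7, 0], [0, 0, 0]], [60, [35, -7, 0], [0, 0, 0]], [60, [35, -7, 0], [0, 0, 0]], [60, [35, -7, 0], [0, 0, 0]], [60, [35, -7, 0], [0, 0, 0]], [60, [35, -7, 0], [0, 0, 0]], [60, [35, -7, 0], [0, 0, 0]], [60, [25, -4, 0], [0, 0, 0]]]}}

```text
time_s: 1.02
eef_pos: [489.8, -301.9, 192.0]
ee_rot: [-0.0, 0.984, 0.179, -0.0]
force: [0.8, 0.0, 0.3]
grip_width: 0.702
```

Emit:
{"api": "carry_out", "payload": {"plan": [[60, [0, 0, 0], [0, 0, -1]], [60, [0, 0, 0], [0, 0, -1]], [60, [0, 0, 0], [0, 0, -1]], [60, [0, 0, 0], [0, 0, -1]], [60, [0, 0, 0], [0, 0, -1]], [60, [0, 0, 0], [0, 0, -1]], [60, [0, 0, 0], [0, 0, -1]], [60, [0, 0, 0], [0, 0, -1]], [60, [0, 0, 0], [0, 0, -1]], [60, [0, 0, 0], [0, 0, -1]], [60, [0, 0, 0], [0, 0, -0.95]], [60, [0, 0, 0], [0, 0.5, 0]], [60, [0, 0, 0], [0, 1, 0]], [60, [0, 0, 0], [0, 1, 0]], [60, [0, 0, 0], [0, 1, 0]], [60, [0, 0, 0], [0, 1, 0]], [60, [0, 0, 0], [0, 1, 0]], [60, [0, 0, 0], [0, 1, 0]], [60, [0, 0, 0], [0, 1, 0]]]}}

```text
time_s: 2.6
eef_pos: [487.6, -304.5, 192.5]
ee_rot: [-0.263, 0.674, 0.631, 0.281]
force: [0.4, 0.2, 0.2]
grip_width: 0.704
```

Run:
```python
from h import *
report()
need([-12,-60,28],Rpush(45))
c=snap("top","1");crop(c,270,450,150,290,4,"pics/t1.png")
```

```text
t 2.6 rack pos [ -13.1 -149.2  192.5] force(rack) [0.3 0.3 0.2] grip 0.704 joints [-0.99  0.77  0.99  0.49  2.   -0.87]
tool axes in rack (rows x,y,z): [[-0.0, 0.704, 0.711], [1.0, -0.0, 0.001], [0.0, 0.711, -0.704]]
shift in current tool axes [-54.1   1.  179.1]
turn units [ 0.   -0.05  0.  ] shift in goal axes [-53.2   1.1 179.4]
```

View pics/top1.png

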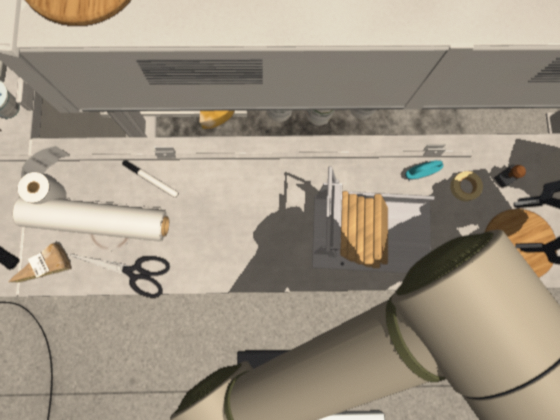

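Emit:
{"api": "carry_out", "payload": {"plan": [[60, [-3, 0, 10], [0, 0, 0]], [60, [-6, 0, 20], [0, 0, 0]], [60, [-6, 0, 20], [0, 0, 0]], [60, [-6, 0, 20], [0, 0, 0]], [60, [-6, 0, 20], [0, 0, 0]], [60, [-6, 0, 20], [0, 0, 0]], [60, [-6, 0, 20], [0, 0, 0]], [60, [-6, 0, 20], [0, 0, 0]], [60, [-5, 0, 15], [0, 0, 0]], [60, [-4, 0, 9], [0, 0, 0]], [60, [0, 0, 0], [0, 0, 0]]]}}

```text
time_s: 3.57
eef_pos: [492.8, -218.1, 29.8]
ee_rot: [-0.263, 0.674, 0.632, 0.279]
force: [-0.5, -0.7, 0.1]
grip_width: 0.704
```

Run:
```python
from h import *
report()
c=snap("top","2");crop(c,300,500,150,300,4,"pics/t2.png")
c=snap("side","2");crop(c,250,400,110,230,5,"pics/s2.png")
```

```text
t 3.57 rack pos [-13.6 -62.6  29.8] force(rack) [-0.4 -0.7  0.1] grip 0.704 joints [-0.91  0.84  1.34  0.49  1.61 -0.99]
tool axes in rack (rows x,y,z): [[0.001, 0.707, 0.708], [1.0, 0.001, -0.002], [-0.003, 0.708, -0.707]]
```

View pics/t2.png

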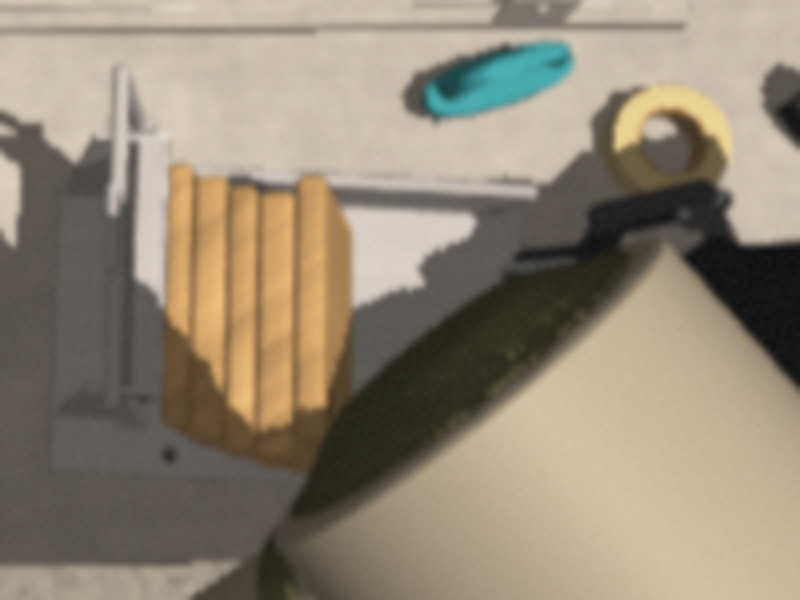

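View pics/s2.png

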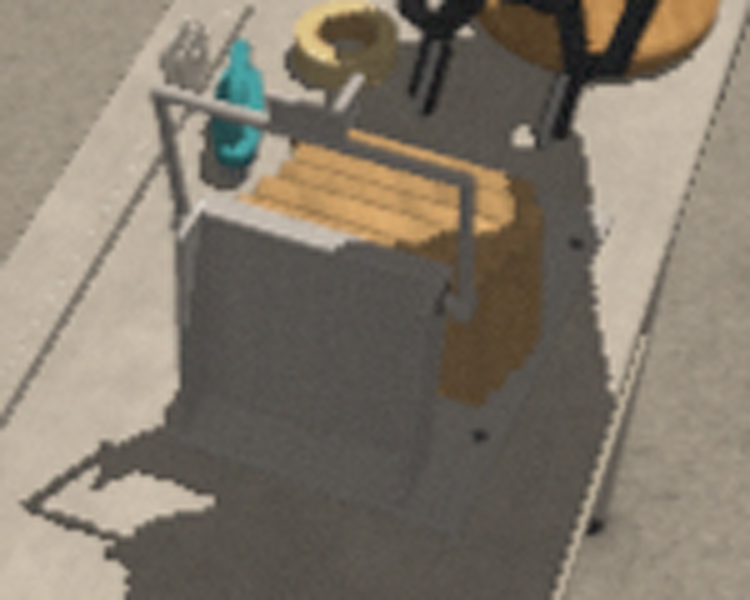

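Run:
```python
from h import *
c=load("side2");W=pts(c)
for v in range(118,142):
  for u in range(330,366):
    p=w2r(W[v,u]) if np.isfinite(W[v,u,0]) else None
    if p is not None and c["color"][v,u].max()<60 and 14<p[2]<60 and p[1]<-50 and -70<p[0]<60: print(u,v,p.round(0),end=';')
```

```text
362 121 [ -19. -229.   16.];336 131 [  19. -104.   60.];336 132 [  17. -101.   59.];
```

Emit:
{"api": "carry_out", "payload": {"plan": [[60, [-3.5, 0, 3.5], [0, 0, 0]], [60, [5, 0, 5], [0, 0, 0]], [60, [5, 0, 5], [0, 0, 0]], [60, [0, 0, 0], [0, 0, 0]]]}}

```text
time_s: 4.0
eef_pos: [494.3, -204.0, 26.5]
ee_rot: [-0.262, 0.674, 0.632, 0.279]
force: [0.2, -0.5, 0.3]
grip_width: 0.703
```

Run:
```python
from h import *
report()
```

```text
t 4.0 rack pos [-13.  -48.4  26.5] force(rack) [ 0.2 -0.5  0.3] grip 0.703 joints [-0.89  0.83  1.37  0.5   1.58 -0.99]
tool axes in rack (rows x,y,z): [[-0.001, 0.707, 0.707], [1.0, 0.001, -0.0], [-0.001, 0.707, -0.707]]
```

Emit:
{"api": "carry_out", "payload": {"plan": [[60, [2, 0, 2], [0, 0, 0]], [60, [2, 0, 2], [0, 0, 0]], [60, [2, 0, 2], [0, 0, 0]], [60, [2, 0, 2], [0, 0, 0]], [60, [2, 0, 2], [0, 0, 0]], [60, [2, 0, 2], [0, 0, 0]]]}}

```text
time_s: 4.5
eef_pos: [495.4, -188.1, 26.2]
ee_rot: [-0.262, 0.674, 0.632, 0.279]
force: [-0.8, -0.6, -0.1]
grip_width: 0.7
```

Emit:
{"api": "carry_out", "payload": {"plan": [[60, [2, 0, 2], [0, 0, 0]], [60, [2, 0, 2], [0, 0, 0]], [60, [2, 0, 2], [0, 0, 0]], [60, [2, 0, 2], [0, 0, 0]]]}}

```text
time_s: 4.83
eef_pos: [496.2, -176.8, 26.2]
ee_rot: [-0.262, 0.674, 0.632, 0.279]
force: [-0.2, 1.3, 0.1]
grip_width: 0.703
```

Run:
```python
from h import *
report()
c=snap("top","3");crop(c,270,450,150,290,4,"pics/t3.png")
```

```text
t 4.83 rack pos [-13.  -21.1  26.2] force(rack) [-0.3  1.3  0.1] grip 0.703 joints [-0.86  0.8   1.43  0.52  1.54 -0.98]
tool axes in rack (rows x,y,z): [[-0.0, 0.707, 0.707], [1.0, 0.0, -0.0], [-0.0, 0.707, -0.707]]
```

View pics/t3.png

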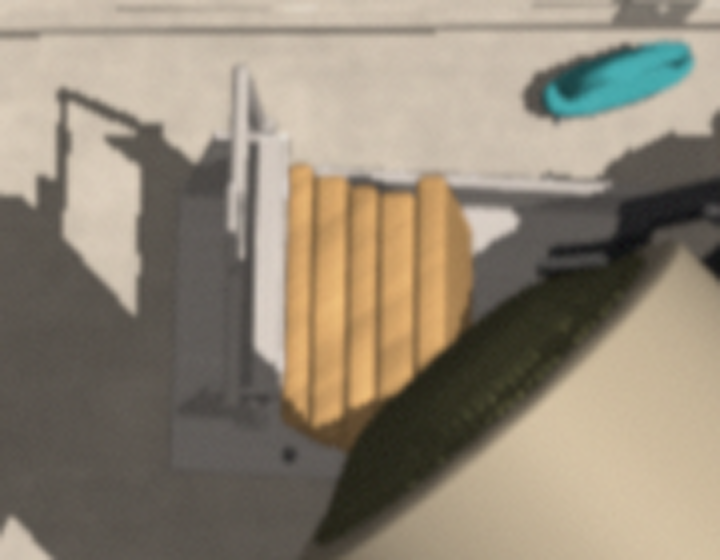

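Run:
```python
from h import *
c=snap("side","3");crop(c,270,390,100,190,6,"pics/s3.png")
c=load("side2");W=pts(c)
for u,v in [(335,132),(334,131),(335,130),(336,128),(335,133),(361,137),(360,138),(361,136),(359,138),(362,133)]: print(u,v,w2r(W[v,u]).round(0),c["color"][v,u])
print(proj(c,r2w([[17,-62,30],[-43,-62,30]])))
```

```text
335 132 [ 17. -90.  67.] [32 29 33]
334 131 [ 19. -88.  71.] [61 64 64]
335 130 [ 17. -90.  74.] [29 28 29]
336 128 [ 18. -98.  74.] [30 28 28]
335 133 [  40. -166.   -1.] [64 70 71]
361 137 [-52. -97.  69.] [40 40 41]
360 138 [-50. -99.  63.] [70 73 73]
361 136 [-51. -98.  71.] [31 27 29]
359 138 [-49. -89.  71.] [74 76 79]
362 133 [ -52. -102.   78.] [34 37 32]
[[330.11196848 149.2141793 ]
 [351.52314298 155.5344962 ]]
```

View pics/s3.png

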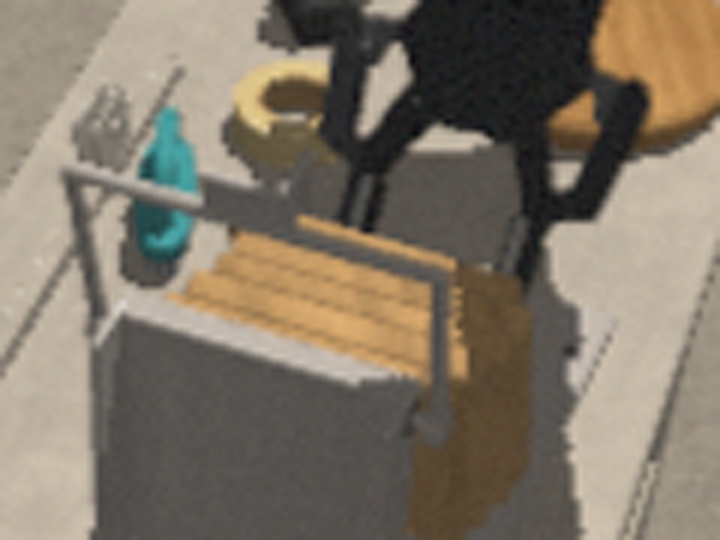

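Run:
```python
from h import *
c=load("top1");W=pts(c)
crop(c,470,560,180,260,8,"pics/t1b.png")
for u,v in [(517,203),(520,203),(525,202),(530,201),(518,247),(525,247),(535,247)]: print(u,v,w2r(W[v,u]).round(0))
print(proj(c,r2w([[17,-149,192],[-43,-149,192]])))
c=load("top3");W=pts(c)
for u,v in [(405,212),(408,212),(410,212),(412,212),(408,216),(420,212)]: print(u,v,w2r(W[v,u]).round(0))
print(proj(c,r2w([[17,-21,26],[-43,-21,26]])))
```

```text
517 203 [  20. -177.  238.]
520 203 [  20. -181.  240.]
525 202 [  21. -186.  244.]
530 201 [  22. -192.  249.]
518 247 [ -50. -177.  233.]
525 247 [ -50. -184.  242.]
535 247 [ -51. -194.  252.]
[[485.98783368 209.10011036]
 [487.36737468 244.3988875 ]]
405 212 [ 39. -66.  12.]
408 212 [ 28. -55.  69.]
410 212 [ 28. -57.  72.]
412 212 [ 28. -61.  72.]
408 216 [ 19. -53.  75.]
420 212 [ 26. -72.  87.]
[[385.33011789 220.11293844]
 [385.23877384 249.3601436 ]]
```

View pics/t1b.png

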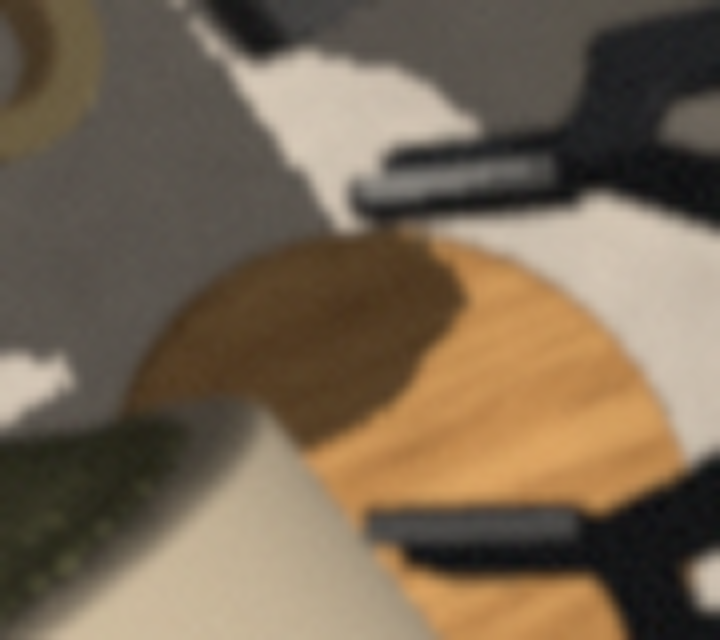

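Emit:
{"api": "carry_out", "payload": {"plan": [[60, [-3, 0, 3], [0, 0, 0]], [60, [-3, 0, 3], [0, 0, 0]], [60, [-3, 0, 3], [0, 0, 0]], [60, [-2, 0, 2], [0, 0, 0]], [60, [0, 0, 0], [0, 0, 0]]]}}

```text
time_s: 5.35
eef_pos: [495.8, -176.9, 9.9]
ee_rot: [-0.262, 0.674, 0.631, 0.279]
force: [0.8, 1.2, 0.3]
grip_width: 0.704
```

Run:
```python
from h import *
report()
c=snap("top","4");W=pts(c);crop(c,380,450,190,240,8,"pics/t4.png")
```

```text
t 5.35 rack pos [-13.3 -21.3   9.9] force(rack) [0.7 1.2 0.3] grip 0.704 joints [-0.86  0.83  1.43  0.52  1.52 -1.  ]
tool axes in rack (rows x,y,z): [[0.001, 0.706, 0.708], [1.0, -0.0, -0.001], [-0.001, 0.708, -0.706]]
```

View pics/t4.png

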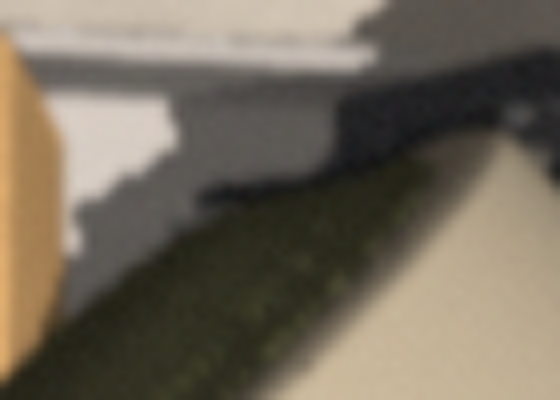

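Emit:
{"api": "carry_out", "payload": {"plan": [[60, [-3, 0, 3], [0, 0, 0]], [60, [-3, 0, 3], [0, 0, 0]], [60, [-3, 0, 3], [0, 0, 0]], [60, [-3, 0, 3], [0, 0, 0]], [60, [0, 0, 0], [0, 0, 0]]]}}

```text
time_s: 5.82
eef_pos: [495.8, -176.7, -7.2]
ee_rot: [-0.262, 0.674, 0.631, 0.279]
force: [-0.3, -0.1, -0.3]
grip_width: 0.707
```

Run:
```python
from h import *
report()
c=load("top4");W=pts(c)
for u in range(402,420,2): print(u,w2r(W[214,u]).round(0),w2r(W[215,u]).round(0))
c=snap("top","5");W=pts(c);crop(c,380,450,190,240,8,"pics/t5.png")
for u in range(400,420,2): print(u,w2r(W[214,u]).round(0),w2r(W[215,u]).round(0),w2r(W[216,u]).round(0))
c=snap("side","5");crop(c,270,390,100,190,6,"pics/s5.png")
```

```text
t 5.82 rack pos [-13.4 -21.2  -7.2] force(rack) [-0.3 -0.1 -0.3] grip 0.707 joints [-0.86  0.85  1.43  0.52  1.49 -1.01]
tool axes in rack (rows x,y,z): [[0.001, 0.706, 0.708], [1.0, 0.0, -0.001], [-0.001, 0.708, -0.706]]
402 [ 34. -60.  11.] [ 32. -60.  10.]
404 [ 34. -63.  13.] [ 32. -64.  13.]
406 [ 27. -56.  52.] [nan nan nan]
408 [ 27. -58.  56.] [ 25. -58.  56.]
410 [ 26. -61.  60.] [ 24. -61.  61.]
412 [ 26. -64.  63.] [ 23. -64.  65.]
414 [ 25. -67.  66.] [-58.  78. 513.]
416 [ 25. -71.  67.] [-59.  77. 516.]
418 [-57.  75. 514.] [-59.  76. 518.]
400 [ 34. -55.  12.] [ 32. -56.  11.] [ 30. -56.  12.]
402 [ 34. -59.  13.] [ 32. -59.  15.] [ 26. -53.  35.]
404 [ 35. -64.  11.] [ 28. -56.  37.] [-55.  80. 487.]
406 [ 30. -60.  38.] [-55.  80. 494.] [-58.  83. 503.]
408 [-55.  80. 499.] [-57.  82. 507.] [-59.  83. 511.]
410 [-56.  80. 506.] [-58.  81. 510.] [-60.  82. 514.]
412 [-57.  80. 512.] [-59.  81. 515.] [-60.  81. 516.]
414 [-57.  78. 513.] [-59.  79. 515.] [-60.  80. 518.]
416 [-58.  77. 515.] [-59.  78. 518.] [-60.  78. 519.]
418 [-58.  76. 516.] [-59.  76. 519.] [-61.  78. 523.]
```

View pics/s5.png

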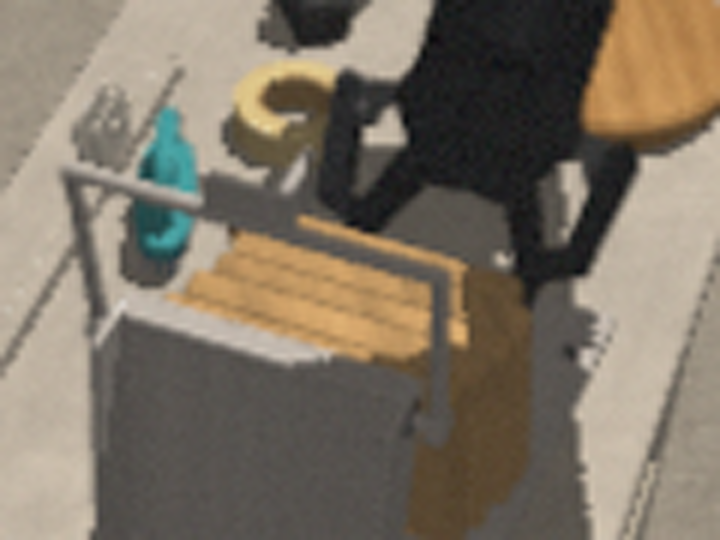

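View pics/t5.png

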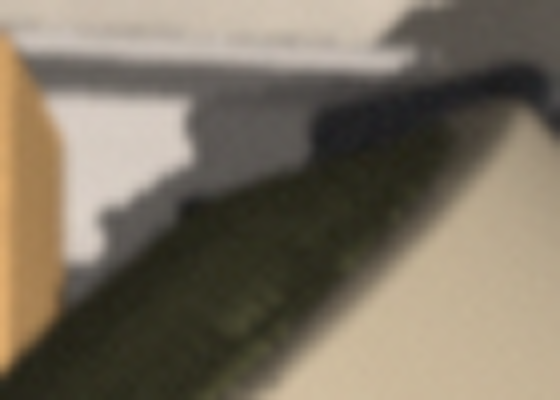

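Emit:
{"api": "carry_out", "payload": {"plan": [[60, [3, 0, 3], [0, 0, 0]], [60, [4, 0, 4], [0, 0, 0]], [60, [4, 0, 4], [0, 0, 0]], [60, [4, 0, 4], [0, 0, 0]], [60, [2, 0, 2], [0, 0, 0]], [60, [2, 0, 2], [0, 0, 0]]]}}

```text
time_s: 6.42
eef_pos: [498.0, -150.4, -6.4]
ee_rot: [-0.261, 0.674, 0.632, 0.279]
force: [-0.6, -5.4, -0.9]
grip_width: 0.698
```

Emit:
{"api": "carry_out", "payload": {"plan": [[60, [1.5, 0, 1.5], [0, 0, 0]], [60, [1.5, 0, 1.5], [0, 0, 0]], [60, [1.5, 0, 1.5], [0, 0, 0]], [60, [1.5, 0, 1.5], [0, 0, 0]]]}}

```text
time_s: 6.75
eef_pos: [498.7, -143.2, -6.7]
ee_rot: [-0.26, 0.675, 0.632, 0.279]
force: [-0.6, -8.9, -3.7]
grip_width: 0.705
```

Emit:
{"api": "carry_out", "payload": {"plan": [[60, [1.5, 0, 1.5], [0, 0, 0]], [60, [1.5, 0, 1.5], [0, 0, 0]], [60, [1.5, 0, 1.5], [0, 0, 0]], [60, [1.5, 0, 1.5], [0, 0, 0]]]}}

```text
time_s: 7.08
eef_pos: [499.2, -134.5, -6.8]
ee_rot: [-0.26, 0.675, 0.632, 0.279]
force: [-0.7, -6.9, -3.8]
grip_width: 0.704
```

Run:
```python
from h import *
report()
c=snap("top","6");crop(c,270,450,150,290,4,"pics/t6.png")
c=snap("side","6");crop(c,270,390,100,190,6,"pics/s6.png")
```

```text
t 7.08 rack pos [-12.7  21.2  -6.8] force(rack) [-0.2 -7.  -3.8] grip 0.704 joints [-0.81  0.81  1.51  0.55  1.43 -1.  ]
tool axes in rack (rows x,y,z): [[0.0, 0.709, 0.705], [1.0, -0.001, 0.001], [0.001, 0.705, -0.709]]
```

View pics/s6.png

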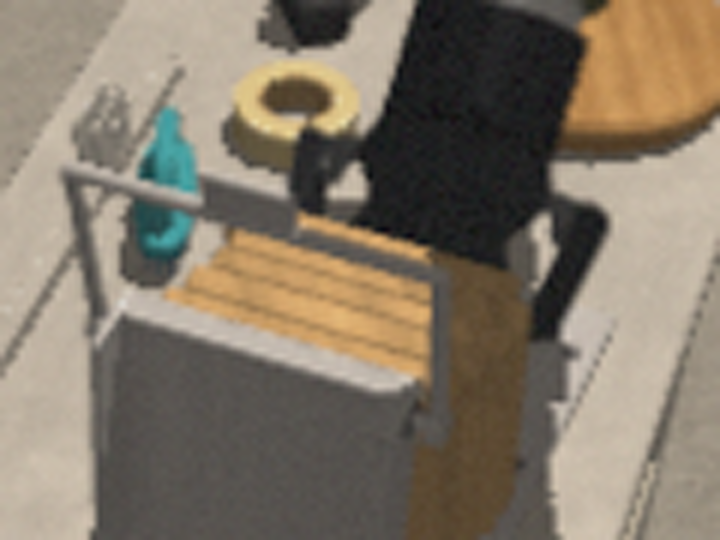

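View pics/t6.png

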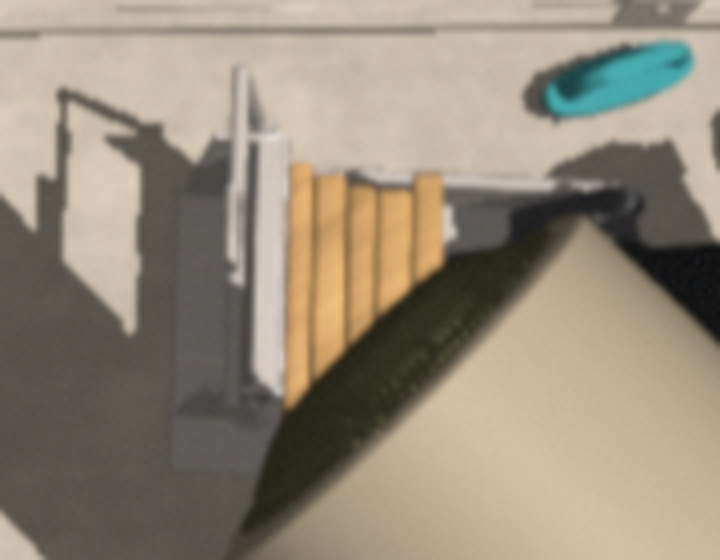

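Emit:
{"api": "carry_out", "payload": {"plan": [[60, [1.5, 0, 1.5], [0, 0, 0]], [60, [1.5, 0, 1.5], [0, 0, 0]], [60, [1.5, 0, 1.5], [0, 0, 0]], [60, [1.5, 0, 1.5], [0, 0, 0]]]}}

```text
time_s: 7.52
eef_pos: [499.7, -125.9, -6.8]
ee_rot: [-0.26, 0.675, 0.632, 0.279]
force: [-1.2, -5.8, -3.4]
grip_width: 0.7
```

Emit:
{"api": "carry_out", "payload": {"plan": [[60, [1, 0, 1], [0, 0, 0]], [60, [1, 0, 1], [0, 0, 0]], [60, [1, 0, 1], [0, 0, 0]], [60, [1, 0, 1], [0, 0, 0]]]}}

```text
time_s: 7.85
eef_pos: [500.0, -120.1, -6.8]
ee_rot: [-0.261, 0.675, 0.632, 0.279]
force: [0.1, -5.1, -4.6]
grip_width: 0.703
```

Run:
```python
from h import *
report()
c=snap("top","7");crop(c,270,450,150,290,4,"pics/t7.png")
c=snap("side","7");crop(c,270,390,100,190,6,"pics/s7.png")
```

```text
t 7.85 rack pos [-12.8  35.6  -6.8] force(rack) [ 0.5 -5.1 -4.6] grip 0.703 joints [-0.79  0.8   1.54  0.56  1.41 -1.  ]
tool axes in rack (rows x,y,z): [[0.0, 0.709, 0.705], [1.0, -0.001, 0.0], [0.001, 0.705, -0.709]]
```

View pics/s7.png

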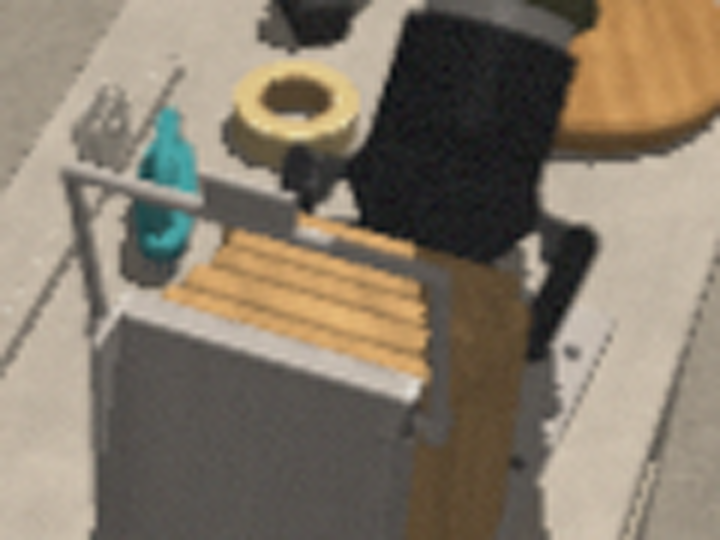

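View pics/t7.png

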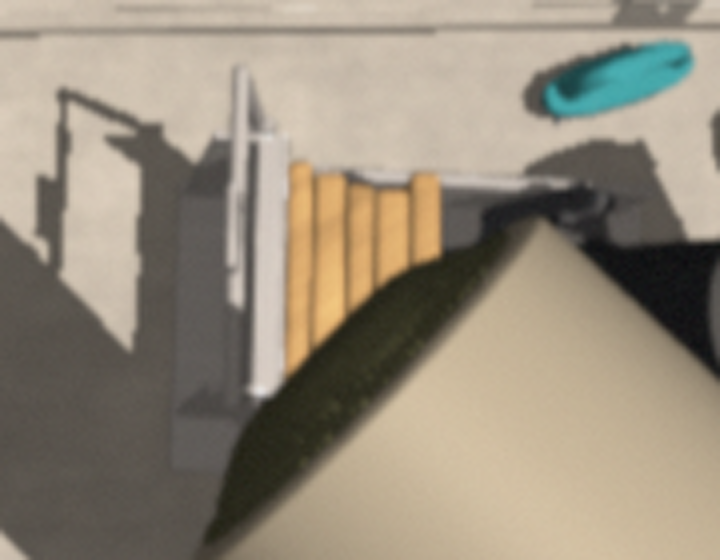

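Force steady at 5 N, no rack motion. The edges in the side view are close to vertical; I'll keep on in smaller steps.

Emit:
{"api": "carry_out", "payload": {"plan": [[60, [1, 0, 1], [0, 0, 0]], [60, [1, 0, 1], [0, 0, 0]], [60, [1, 0, 1], [0, 0, 0]], [60, [1, 0, 1], [0, 0, 0]]]}}

```text
time_s: 8.28
eef_pos: [500.3, -114.1, -6.6]
ee_rot: [-0.261, 0.675, 0.632, 0.279]
force: [-0.4, -4.1, -2.7]
grip_width: 0.701
```

Emit:
{"api": "carry_out", "payload": {"plan": [[60, [1, 0, 1], [0, 0, 0]], [60, [1, 0, 1], [0, 0, 0]], [60, [0.5, 0, 0.5], [0, 0, 0]]]}}

```text
time_s: 8.53
eef_pos: [500.5, -111.0, -6.5]
ee_rot: [-0.261, 0.675, 0.632, 0.279]
force: [-2.5, -12.9, -3.9]
grip_width: 0.701
```

Emit:
{"api": "carry_out", "payload": {"plan": [[60, [0.7, 0, 0.7], [0, 0, 0]], [60, [0.7, 0, 0.7], [0, 0, 0]]]}}

```text
time_s: 8.7
eef_pos: [500.7, -110.9, -6.6]
ee_rot: [-0.259, 0.675, 0.632, 0.278]
force: [-6.3, -24.8, -1.3]
grip_width: 0.702
```

Run:
```python
from h import *
report()
c=snap("top","8");crop(c,270,450,150,290,4,"pics/t8.png")
c=snap("side","8");crop(c,270,390,100,190,6,"pics/s8.png")
```

```text
t 8.7 rack pos [-12.8  44.8  -6.6] force(rack) [ -4.6 -25.2  -1.3] grip 0.702 joints [-0.78  0.79  1.55  0.57  1.4  -0.99]
tool axes in rack (rows x,y,z): [[-0.0, 0.711, 0.703], [1.0, -0.001, 0.001], [0.001, 0.703, -0.711]]
```

View pics/s8.png

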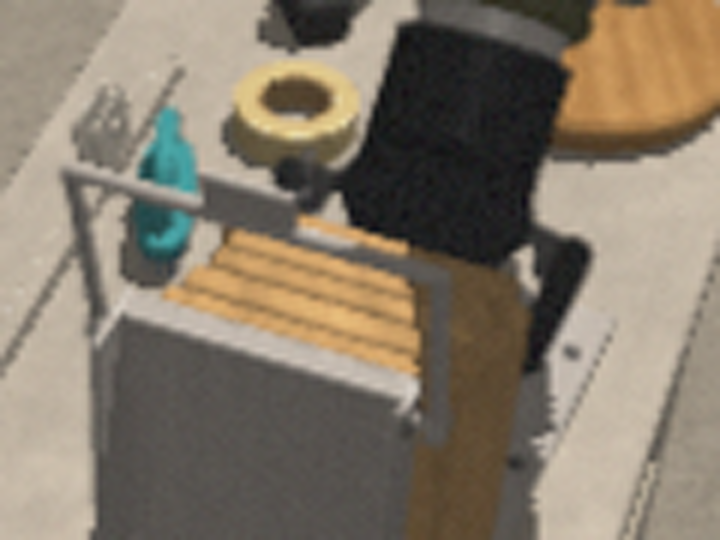

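Emit:
{"api": "carry_out", "payload": {"plan": [[60, [-0.7, 0, -0.7], [0, 0, 0]], [60, [-1, 0, -1], [0, 0, 0]], [60, [-2, 0, -2], [0, 0, 0]], [60, [-5, 0, -5], [0, 0, 0]], [60, [-10, 0, -10], [0, 0, 0]], [60, [-5, 0, -25], [0, 0, 0]], [60, [0, 0, -35], [0, 0, 0]], [60, [0, 0, -40], [0, 0, 0]], [60, [0, 0, -40], [0, 0, 0]], [60, [0, 0, -20], [0, 0, 0]], [60, [0, 0, 0], [0, 0, 0]]]}}

```text
time_s: 9.72
eef_pos: [491.6, -255.3, 106.0]
ee_rot: [-0.258, 0.675, 0.632, 0.279]
force: [0.1, -0.3, 0.1]
grip_width: 0.707
```

Run:
```python
from h import *
report()
T=rackT(OX,OY,YAW)
c=snap("top","9");overlay(c,T,"pics/t9.png",(270,450,150,290))
c=snap("side","9");overlay(c,T,"pics/s9.png",(270,390,100,220),6)
```

```text
t 9.72 rack pos [-12.4 -99.8 106. ] force(rack) [ 0.1 -0.3  0.1] grip 0.707 joints [-0.95  0.78  1.22  0.48  1.77 -0.94]
tool axes in rack (rows x,y,z): [[-0.001, 0.711, 0.704], [1.0, -0.003, 0.004], [0.005, 0.704, -0.711]]
```

View pics/s9.png

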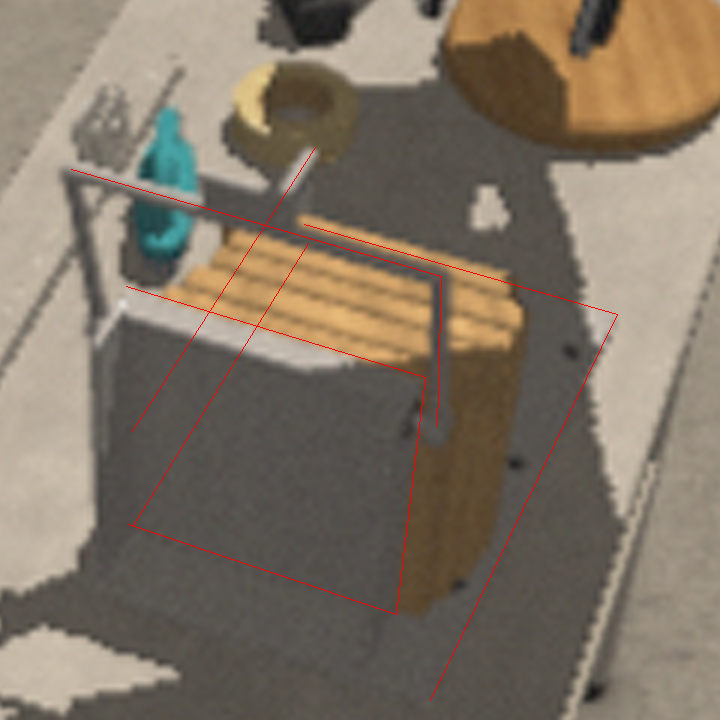

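View pics/t9.png

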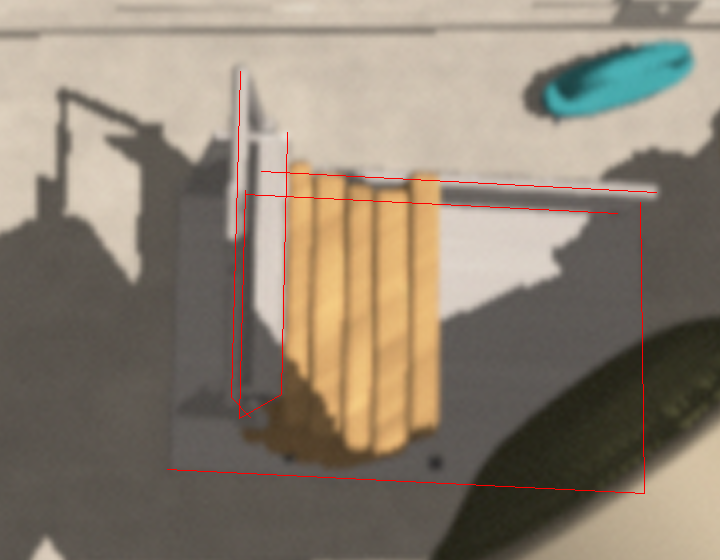

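```bash
cat >> h.py <<'E'
def rows(c):
    W=pts(c);X=w2r(W.reshape(-1,3)).reshape(W.shape);
    return X
def tops(c):
    X=rows(c);m=(X[...,2]>132)&(X[...,2]<152)&(X[...,1]<88)&(X[...,1]>-20)&(abs(X[...,0])<110)
    for y in range(10,90,5):
        k=m&(abs(X[...,1]-y)<2.5)
        if k.sum()>3: print("y",y,"n",k.sum(),"x",np.percentile(X[...,0][k],[2,98]).round(1),"z",np.median(X[...,2][k]).round(1))
    for x in range(-50,60,20):
        k=m&(abs(X[...,0]-x)<8)
        if k.sum(): print("x",x,"ymin,max",np.percentile(X[...,1][k],[1,99]).round(1))
E
python3 - <<'E'
from h import *
tops(load("top9"))
E
```

```text
y 20 n 109 x [-68.5  43.3] z 140.5
y 25 n 175 x [-70.9  42.8] z 141.5
y 30 n 210 x [-71.   44.2] z 141.1
y 35 n 163 x [-78.3  37.1] z 140.9
y 40 n 189 x [-79.1  34.6] z 141.4
y 45 n 187 x [-79.4  33.3] z 141.2
y 50 n 174 x [-78.1  35.1] z 140.4
y 55 n 182 x [-77.7  37.7] z 141.4
y 60 n 204 x [-77.6  35.8] z 140.7
y 65 n 163 x [-72.4  40.4] z 141.0
y 70 n 182 x [-73.2  40.7] z 141.7
y 75 n 206 x [-73.1  40.4] z 140.9
y 80 n 167 x [-68.4  45.5] z 141.0
y 85 n 185 x [-68.6  45.1] z 141.4
x -50 ymin,max [19.8 87.7]
x -30 ymin,max [19.9 86.7]
x -10 ymin,max [20.2 86.9]
x 10 ymin,max [20.2 87.3]
x 30 ymin,max [20.5 87.6]
x 50 ymin,max [20.8 87.9]
```

Emit:
{"api": "carry_out", "payload": {"plan": [[30, [22, -14, -11], [0, 0, 0]], [30, [22, -14, -11], [0, 0, 0]], [30, [22, -14, -11], [0, 0, 0]], [30, [22, -14, -11], [0, 0, 0]], [0, [20, -12, -10], [0, 0, 0]], [0, [0, 0, 0], [-0.707, 0, 0.707]], [0, [0, 0, 0], [-0.707, 0, 0.707]], [0, [0, 0, 0], [-0.707, 0, 0.707]], [0, [0, 0, 0], [-0.707, 0, 0.707]], [0, [0, 0, 0], [-0.707, 0, 0.707]], [0, [0, 0, 0], [-0.707, 0, 0.707]], [0, [0, 0, 0], [-0.707, 0, 0.707]], [0, [0, 0, 0], [-0.707, 0, 0.707]], [0, [0, 0, 0], [-0.707, 0, 0.707]], [0, [0, 0, 0], [-0.707, 0, 0.707]], [0, [0, 0, 0], [-0.707, 0, 0.707]], [0, [0, 0, 0], [-0.707, 0, 0.707]], [0, [0, 0, 0], [-0.707, 0, 0.707]], [0, [0, 0, 0], [-0.707, 0, 0.707]], [0, [0, 0, 0], [-0.707, 0, 0.707]]]}}

```text
time_s: 11.48
eef_pos: [425.3, -207.0, 216.2]
ee_rot: [0.012, 0.924, -0.033, 0.382]
force: [-0.0, -0.5, 0.9]
grip_width: -0.001
```

```bash
cat >> h.py <<'E'
def Rx(th):
    t=np.radians(th);s,c=np.sin(t),np.cos(t)
    return RK*Ro.from_matrix(np.array([[c,0,s],[0,-1,0],[s,0,-c]]))
E
python3 - <<'E'
from h import *
report()
need([-80,45,180],Rx(45))
c=snap("top","10");c=snap("side","10")
E
```

```text
t 11.48 rack pos [-81.7 -56.  216.2] force(rack) [ 0.  -0.5  0.9] grip -0.001 joints [-1.14 -0.17  2.19  0.9   0.91 -0.  ]
tool axes in rack (rows x,y,z): [[0.708, -0.005, 0.706], [-0.004, -1.0, -0.003], [0.706, -0.001, -0.708]]
shift in current tool axes [ -24.9 -100.9   26.7]
turn units [ 0.01  0.01 -0.05] shift in goal axes [ -24.4 -101.    26.8]
```

View pics/top10.png

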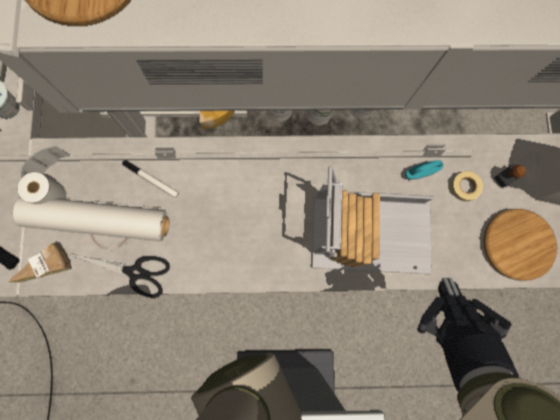

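View pics/side10.png

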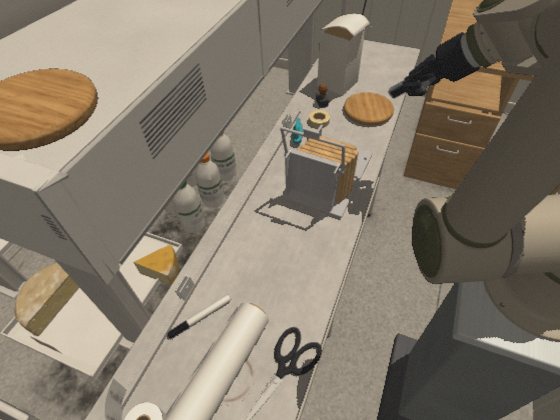

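Run:
```python
from h import *
c=load("top10");X=rows(c);crop(c,400,540,260,400,5,"pics/t10.png")
for v in range(278,300,2): print(v,[X[v,u].round(0).tolist() for u in range(438,462,4)])
```

```text
278 [[-94.0, -138.0, -3.0], [-105.0, -49.0, 251.0], [-105.0, -54.0, 253.0], [-105.0, -60.0, 252.0], [-92.0, -171.0, -1.0], [-92.0, -179.0, -1.0]]
280 [[-98.0, -138.0, -2.0], [-108.0, -49.0, 250.0], [-108.0, -53.0, 256.0], [-108.0, -59.0, 257.0], [-96.0, -171.0, -1.0], [-96.0, -179.0, 1.0]]
282 [[-102.0, -137.0, -0.0], [-111.0, -48.0, 253.0], [-111.0, -51.0, 260.0], [-111.0, -57.0, 261.0], [-110.0, -67.0, 252.0], [-100.0, -179.0, -2.0]]
284 [[-106.0, -136.0, 2.0], [-114.0, -46.0, 259.0], [-114.0, -49.0, 265.0], [-114.0, -55.0, 265.0], [-114.0, -62.0, 262.0], [-104.0, -178.0, 1.0]]
286 [[-117.0, -43.0, 249.0], [-117.0, -45.0, 260.0], [-117.0, -49.0, 265.0], [-117.0, -55.0, 266.0], [-117.0, -61.0, 265.0], [-116.0, -68.0, 262.0]]
288 [[-120.0, -43.0, 250.0], [-120.0, -43.0, 264.0], [-120.0, -49.0, 265.0], [-120.0, -54.0, 268.0], [-120.0, -59.0, 270.0], [-119.0, -68.0, 263.0]]
290 [[-123.0, -42.0, 251.0], [-123.0, -42.0, 267.0], [-123.0, -49.0, 265.0], [-123.0, -52.0, 272.0], [-122.0, -59.0, 271.0], [-122.0, -67.0, 265.0]]
292 [[-126.0, -42.0, 251.0], [-126.0, -42.0, 267.0], [-126.0, -46.0, 271.0], [-126.0, -51.0, 275.0], [-125.0, -57.0, 274.0], [-125.0, -65.0, 269.0]]
294 [[-116.0, -475.0, -899.0], [-129.0, -44.0, 262.0], [-129.0, -46.0, 272.0], [-129.0, -50.0, 276.0], [-128.0, -56.0, 277.0], [-128.0, -61.0, 278.0]]
296 [[-124.0, -472.0, -890.0], [-132.0, -44.0, 262.0], [-132.0, -44.0, 277.0], [-132.0, -47.0, 284.0], [-131.0, -56.0, 276.0], [-131.0, -60.0, 281.0]]
298 [[-135.0, -28.0, 288.0], [-135.0, -36.0, 284.0], [-135.0, -42.0, 283.0], [-134.0, -47.0, 285.0], [-134.0, -53.0, 284.0], [-134.0, -59.0, 283.0]]
```

View pics/t10.png

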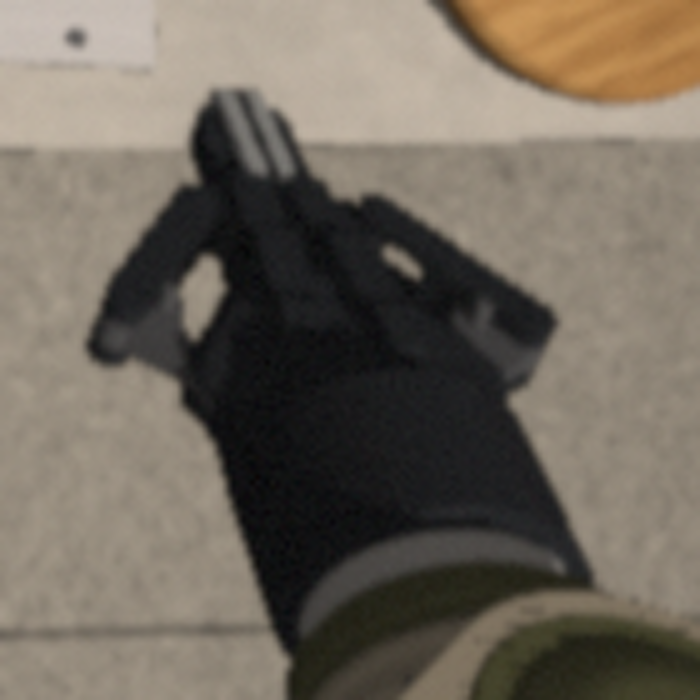

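Emit:
{"api": "carry_out", "payload": {"plan": [[0, [0, -13, 0], [0, 0, 0]], [0, [0, -30, 0], [0, 0, 0]], [0, [0, -30, 0], [0, 0, 0]], [0, [-10, -20, 10], [0, 0, 0]], [0, [-18, -10, 18], [0, 0, 0]], [0, [-20, 0, 20], [0, 0, 0]], [0, [-20, 0, 20], [0, 0, 0]], [0, [-20, 0, 20], [0, 0, 0]], [0, [-20, 0, 20], [0, 0, 0]], [0, [-20, 0, 20], [0, 0, 0]], [0, [-15, 0, 15], [0, 0, 0]], [0, [0, 0, 0], [0, 0, 0]]]}}

```text
time_s: 12.58
eef_pos: [434.0, -102.8, 38.1]
ee_rot: [0.007, 0.923, -0.029, 0.383]
force: [-0.1, -0.3, -0.6]
grip_width: 0.001
```

Run:
```python
from h import *
report()
c=snap("top","11");crop(c,270,450,150,290,4,"pics/t11.png")
X=rows(c)
```

```text
t 12.58 rack pos [-79.8  48.6  38.1] force(rack) [-0.1 -0.3 -0.6] grip 0.001 joints [-0.89  0.23  2.52  1.89  0.59 -1.02]
tool axes in rack (rows x,y,z): [[0.706, -0.001, 0.708], [0.007, -1.0, -0.009], [0.708, 0.012, -0.706]]
```

View pics/t11.png

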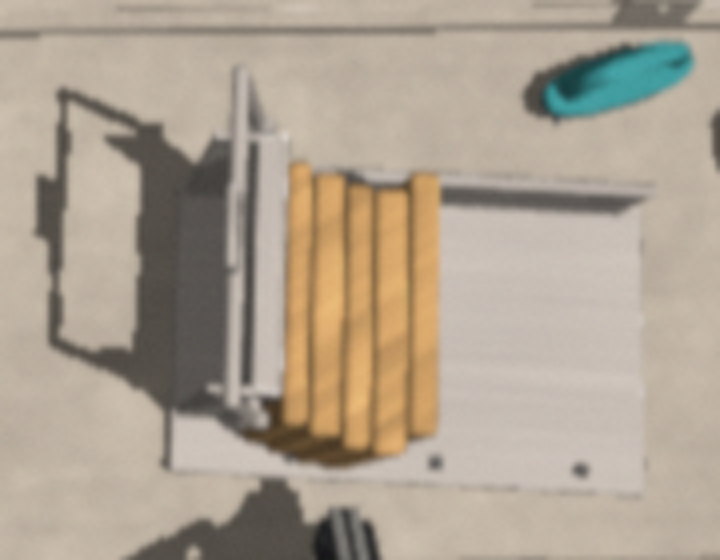

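Emit:
{"api": "carry_out", "payload": {"plan": [[0, [-1, 0, 5], [0, 0, 0]], [0, [-2, 0, 6], [0, 0, 0]], [0, [-2, 0, 6], [0, 0, 0]], [0, [-2, 0, 6], [0, 0, 0]], [0, [0, 0, 0], [0, 0, 0]]]}}

```text
time_s: 13.05
eef_pos: [447.4, -104.7, 21.5]
ee_rot: [0.009, 0.922, -0.028, 0.386]
force: [-1.5, 0.2, 0.6]
grip_width: 0.002
```

Run:
```python
from h import *
report()
```

```text
t 13.05 rack pos [-66.3  47.5  21.5] force(rack) [-1.5  0.1  0.6] grip 0.002 joints [-0.85  0.32  2.5   2.03  0.6  -1.16]
tool axes in rack (rows x,y,z): [[0.701, 0.001, 0.713], [0.007, -1.0, -0.005], [0.713, 0.009, -0.701]]
```

Emit:
{"api": "carry_out", "payload": {"plan": [[0, [1.3, 0, 1.6], [0, 0, 0]], [0, [1.3, 0, 1.6], [0, 0, 0]], [0, [1.3, 0, 1.6], [0, 0, 0]], [0, [1.3, 0, 1.6], [0, 0, 0]], [0, [1.3, 0, 1.6], [0, 0, 0]]]}}

```text
time_s: 13.47
eef_pos: [457.0, -105.5, 19.9]
ee_rot: [0.009, 0.922, -0.029, 0.386]
force: [-4.9, 0.1, 2.7]
grip_width: -0.002
```

Emit:
{"api": "carry_out", "payload": {"plan": [[0, [1.3, 0, 1.5], [0, 0, 0]], [0, [1.3, 0, 1.5], [0, 0, 0]], [0, [1.3, 0, 1.5], [0, 0, 0]], [0, [1.3, 0, 1.5], [0, 0, 0]]]}}

```text
time_s: 13.8
eef_pos: [464.7, -105.9, 19.1]
ee_rot: [0.009, 0.922, -0.029, 0.385]
force: [-5.0, 0.5, 3.8]
grip_width: -0.003
```

Run:
```python
from h import *
report()
c=snap("top","12");crop(c,270,450,150,290,4,"pics/t12.png");tops(c)
```

```text
t 13.8 rack pos [-49.   47.5  19.1] force(rack) [-5.1  0.2  3.8] grip -0.003 joints [-0.79  0.35  2.45  2.07  0.58 -1.14]
tool axes in rack (rows x,y,z): [[0.703, 0.0, 0.711], [0.005, -1.0, -0.005], [0.711, 0.007, -0.703]]
y 20 n 111 x [-68.5  41.3] z 140.7
y 25 n 173 x [-70.9  44.9] z 141.6
y 30 n 202 x [-71.1  42.7] z 141.2
y 35 n 171 x [-69.5  43.9] z 140.8
y 40 n 183 x [-69.7  43.6] z 141.6
y 45 n 193 x [-70.4  45.4] z 141.6
y 50 n 169 x [-68.3  43.1] z 140.3
y 55 n 190 x [-70.7  45. ] z 141.6
y 60 n 199 x [-69.1  44.8] z 140.7
y 65 n 168 x [-72.9  39.7] z 141.2
y 70 n 183 x [-72.2  40.8] z 141.8
y 75 n 197 x [-73.1  40.7] z 140.4
y 80 n 168 x [-68.3  45.3] z 141.1
y 85 n 186 x [-68.5  45.3] z 141.4
x -50 ymin,max [19.9 87.7]
x -30 ymin,max [19.9 86.6]
x -10 ymin,max [20.3 86.9]
x 10 ymin,max [20.4 87.5]
x 30 ymin,max [20.4 87.6]
x 50 ymin,max [20.9 87.7]
```

View pics/t12.png

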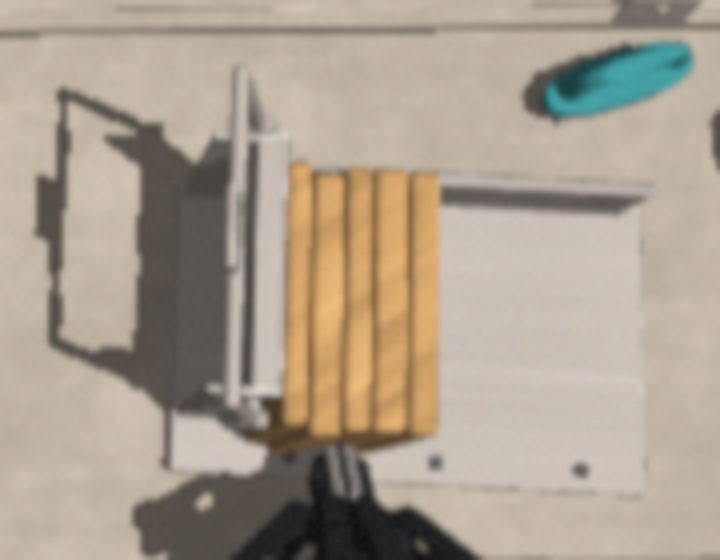

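Emit:
{"api": "carry_out", "payload": {"plan": [[0, [1.4, 0, 1.4], [0, 0, 0]], [0, [1.4, 0, 1.4], [0, 0, 0]], [0, [1.4, 0, 1.4], [0, 0, 0]], [0, [1.0, 0, 1.0], [0, 0, 0]]]}}

```text
time_s: 14.18
eef_pos: [472.2, -106.4, 19.1]
ee_rot: [0.009, 0.922, -0.029, 0.385]
force: [-2.7, -1.3, 1.4]
grip_width: 0.001
```

Emit:
{"api": "carry_out", "payload": {"plan": [[0, [0.8, 0, 0.8], [0, 0, 0]], [0, [0.8, 0, 0.8], [0, 0, 0]], [0, [0.8, 0, 0.8], [0, 0, 0]]]}}

```text
time_s: 14.43
eef_pos: [474.5, -106.4, 18.6]
ee_rot: [0.009, 0.923, -0.029, 0.384]
force: [-30.6, -2.2, 22.0]
grip_width: 0.002
```

Run:
```python
from h import *
report()
c=snap("top","13");crop(c,270,450,150,290,4,"pics/t13.png");tops(c)
```

```text
t 14.43 rack pos [-39.2  47.7  18.6] force(rack) [-30.4  -4.2  22. ] grip 0.002 joints [-0.77  0.36  2.42  2.08  0.56 -1.12]
tool axes in rack (rows x,y,z): [[0.704, -0.001, 0.71], [0.004, -1.0, -0.005], [0.71, 0.007, -0.704]]
y 20 n 109 x [-68.5  42.6] z 140.6
y 25 n 175 x [-70.9  43.9] z 141.3
y 30 n 199 x [-71.   43.7] z 141.2
y 35 n 177 x [-64.6  52.5] z 140.9
y 40 n 182 x [-61.1  53.1] z 141.4
y 45 n 189 x [-59.6  55. ] z 141.0
y 50 n 171 x [-59.8  52.9] z 140.5
y 55 n 183 x [-59.9  54.3] z 141.9
y 60 n 198 x [-60.1  53.6] z 140.8
y 65 n 167 x [-72.2  40.1] z 141.5
y 70 n 182 x [-73.2  40.7] z 141.6
y 75 n 201 x [-73.3  40.7] z 140.6
y 80 n 171 x [-67.6  45. ] z 141.3
y 85 n 184 x [-68.7  46. ] z 141.4
x -50 ymin,max [19.9 87.6]
x -30 ymin,max [20.3 86.7]
x -10 ymin,max [20.1 87.2]
x 10 ymin,max [20.3 87.3]
x 30 ymin,max [20.5 87.4]
x 50 ymin,max [21.8 87.5]
```

View pics/t13.png

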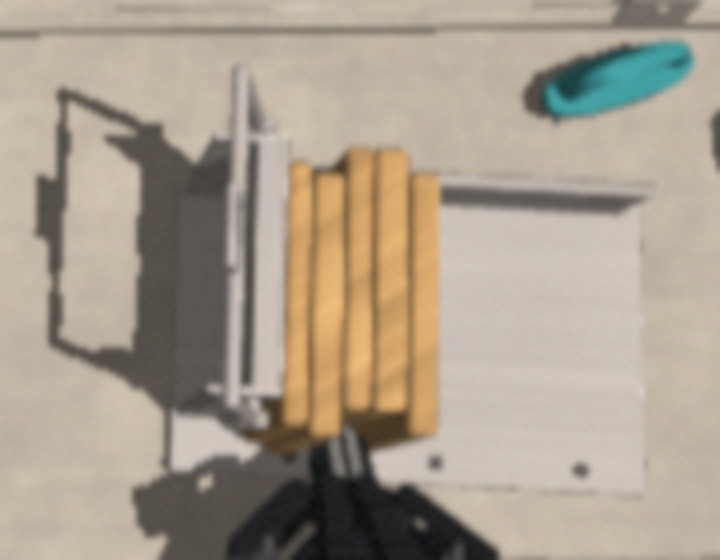

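Emit:
{"api": "carry_out", "payload": {"plan": [[0, [-0.7, 0, -0.7], [0, 0, 0]], [0, [-1.4, 0, -1.4], [0, 0, 0]], [0, [-3, 0, -3], [0, 0, 0]], [0, [-4, 0, -4], [0, 0, 0]], [0, [-3.5, 0, -3.5], [0, 0, 0]], [0, [0, -14, 0], [0, 0, 0]], [0, [0, -13.5, 0], [0, 0, 0]], [0, [0, 0, 0], [0, 0, 0]]]}}

```text
time_s: 15.15
eef_pos: [458.5, -76.4, 18.9]
ee_rot: [0.009, 0.922, -0.028, 0.385]
force: [-0.3, -0.1, 0.2]
grip_width: -0.002
```

Run:
```python
from h import *
report()
c=snap("top","14");crop(c,270,450,150,290,4,"pics/t14.png")
```

```text
t 15.15 rack pos [-57.1  76.5  18.9] force(rack) [-0.3 -0.1  0.2] grip -0.002 joints [-0.72  0.33  2.49  2.18  0.57 -1.2 ]
tool axes in rack (rows x,y,z): [[0.703, 0.001, 0.711], [0.007, -1.0, -0.006], [0.711, 0.009, -0.703]]
```

View pics/t14.png

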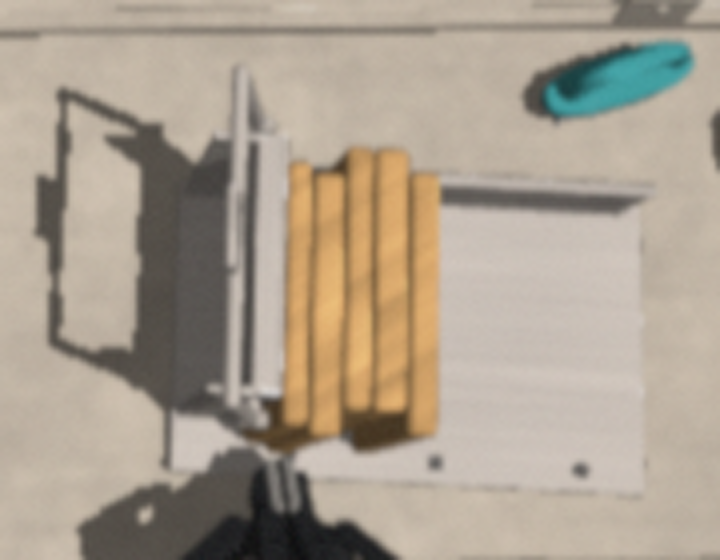

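Emit:
{"api": "carry_out", "payload": {"plan": [[0, [1.4, 0, 1.4], [0, 0, 0]], [0, [1.4, 0, 1.4], [0, 0, 0]], [0, [1.4, 0, 1.4], [0, 0, 0]], [0, [1.4, 0, 1.4], [0, 0, 0]], [0, [1.4, 0, 1.4], [0, 0, 0]], [0, [1.4, 0, 1.4], [0, 0, 0]], [0, [1.4, 0, 1.4], [0, 0, 0]]]}}

```text
time_s: 15.78
eef_pos: [473.0, -79.5, 19.1]
ee_rot: [0.01, 0.922, -0.029, 0.385]
force: [-7.6, -4.0, 4.1]
grip_width: 0.002
```

Emit:
{"api": "carry_out", "payload": {"plan": [[0, [0.7, 0, 0.7], [0, 0, 0]], [0, [0.7, 0, 0.7], [0, 0, 0]], [0, [0.7, 0, 0.7], [0, 0, 0]]]}}

```text
time_s: 16.03
eef_pos: [475.9, -79.7, 19.1]
ee_rot: [0.01, 0.922, -0.029, 0.385]
force: [-8.7, -3.3, 4.3]
grip_width: 0.001
```

Run:
```python
from h import *
report()
c=snap("top","15");crop(c,270,450,150,290,4,"pics/t15.png");tops(c)
```

```text
t 16.03 rack pos [-39.5  74.4  19.1] force(rack) [-8.4 -3.8  4.3] grip 0.001 joints [-0.68  0.35  2.44  2.2   0.54 -1.17]
tool axes in rack (rows x,y,z): [[0.703, -0.001, 0.711], [0.004, -1.0, -0.005], [0.711, 0.006, -0.703]]
y 20 n 112 x [-68.4  43.7] z 141.0
y 25 n 174 x [-70.9  43.2] z 141.6
y 30 n 210 x [-71.   43.1] z 141.0
y 35 n 168 x [-65.1  53. ] z 140.8
y 40 n 182 x [-61.   52.2] z 141.4
y 45 n 189 x [-60.   54.7] z 141.4
y 50 n 167 x [-59.9  52. ] z 140.1
y 55 n 187 x [-60.   54.3] z 141.4
y 60 n 201 x [-60.2  54.5] z 140.8
y 65 n 159 x [-58.9  53.4] z 141.3
y 70 n 188 x [-60.8  53.7] z 141.5
y 75 n 196 x [-60.7  52.9] z 140.8
y 80 n 164 x [-60.7  54.7] z 141.1
y 85 n 186 x [-60.3  54.1] z 141.4
x -50 ymin,max [19.9 87.6]
x -30 ymin,max [20.  86.7]
x -10 ymin,max [20.2 86.8]
x 10 ymin,max [20.6 87.5]
x 30 ymin,max [20.5 87.7]
x 50 ymin,max [21.9 86.6]
```

View pics/t15.png

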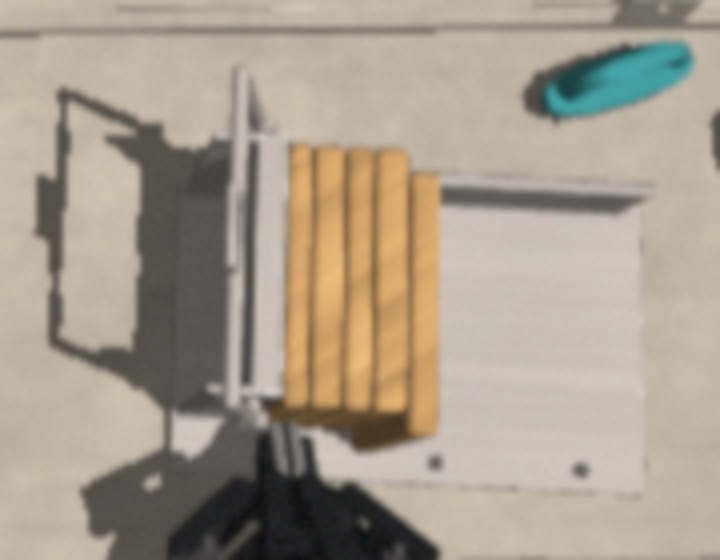

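Emit:
{"api": "carry_out", "payload": {"plan": [[0, [0.5, 0, 0.5], [0, 0, 0]], [0, [0, 0, 0], [0, 0, 0]]]}}

```text
time_s: 16.25
eef_pos: [476.1, -79.6, 18.9]
ee_rot: [0.01, 0.923, -0.03, 0.385]
force: [-14.3, -5.1, 9.3]
grip_width: 0.002
```

Emit:
{"api": "carry_out", "payload": {"plan": [[0, [0.5, 0, 0.5], [0, 0, 0]], [0, [0, 0, 0], [0, 0, 0]]]}}

```text
time_s: 16.42
eef_pos: [476.2, -79.6, 18.8]
ee_rot: [0.01, 0.923, -0.03, 0.384]
force: [-24.2, -6.0, 16.4]
grip_width: -0.0
```

Emit:
{"api": "carry_out", "payload": {"plan": [[0, [-1, 0, -1], [0, 0, 0]], [0, [-2, 0, -2], [0, 0, 0]], [0, [-3, 0, -3], [0, 0, 0]], [0, [-4, 0, -4], [0, 0, 0]], [0, [-3.5, 0, -3.5], [0, 0, 0]], [0, [0, 15, 0], [0, 0, 0]], [0, [0, 20, 0], [0, 0, 0]], [0, [0, 12, 0], [0, 0, 0]], [0, [0, 0, 0], [0, 0, 0]]]}}

```text
time_s: 17.17
eef_pos: [455.7, -127.3, 19.2]
ee_rot: [0.01, 0.922, -0.03, 0.386]
force: [0.7, 0.8, 0.1]
grip_width: -0.002
```

Emit:
{"api": "carry_out", "payload": {"plan": [[0, [1.4, 0, 1.4], [0, 0, 0]], [0, [1.4, 0, 1.4], [0, 0, 0]], [0, [1.4, 0, 1.4], [0, 0, 0]], [0, [1.4, 0, 1.4], [0, 0, 0]], [0, [1.4, 0, 1.4], [0, 0, 0]], [0, [0, 0, 0], [0, 0, 0]]]}}

```text
time_s: 17.67
eef_pos: [465.9, -125.1, 19.0]
ee_rot: [0.009, 0.922, -0.028, 0.386]
force: [-0.2, 0.3, 0.4]
grip_width: -0.002
```

Run:
```python
from h import *
report()
c=snap("top","16");crop(c,270,450,150,290,4,"pics/t16.png");tops(c)
```

```text
t 17.67 rack pos [-46.6  28.4  19. ] force(rack) [-0.2  0.3  0.4] grip -0.002 joints [-0.84  0.36  2.43  1.99  0.59 -1.1 ]
tool axes in rack (rows x,y,z): [[0.703, 0.001, 0.712], [0.007, -1.0, -0.005], [0.712, 0.008, -0.703]]
y 20 n 111 x [-66.4  47.4] z 140.9
y 25 n 173 x [-67.4  45.6] z 141.6
y 30 n 211 x [-67.5  46.6] z 141.0
y 35 n 160 x [-62.2  51.6] z 140.9
y 40 n 182 x [-60.9  53.3] z 141.5
y 45 n 191 x [-61.2  54.8] z 141.4
y 50 n 172 x [-59.7  52.8] z 140.5
y 55 n 183 x [-60.1  54.2] z 141.5
y 60 n 204 x [-60.3  54. ] z 140.8
y 65 n 163 x [-58.7  53.1] z 141.1
y 70 n 184 x [-60.8  53.2] z 141.2
y 75 n 191 x [-60.8  52.4] z 140.7
y 80 n 175 x [-60.4  52.7] z 141.2
y 85 n 179 x [-59.8  54.6] z 141.3
x -50 ymin,max [20.1 87.8]
x -30 ymin,max [20.3 86.5]
x -10 ymin,max [20.1 87. ]
x 10 ymin,max [20.4 87.4]
x 30 ymin,max [20.6 87.5]
x 50 ymin,max [20.9 87.8]
```

View pics/t16.png

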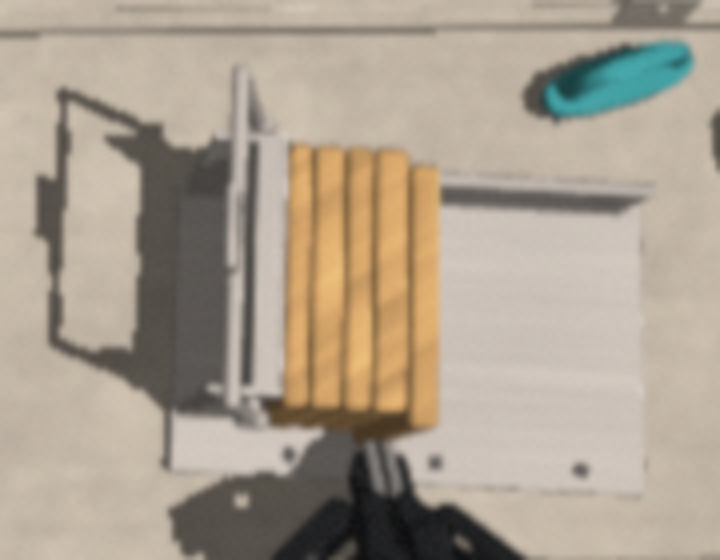

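Emit:
{"api": "carry_out", "payload": {"plan": [[0, [1, 0, 1], [0, 0, 0]], [0, [1, 0, 1], [0, 0, 0]], [0, [1, 0, 1], [0, 0, 0]], [0, [1, 0, 1], [0, 0, 0]], [0, [0, 0, 0], [0, 0, 0]]]}}

```text
time_s: 18.13
eef_pos: [471.4, -126.0, 19.1]
ee_rot: [0.009, 0.922, -0.029, 0.386]
force: [-0.6, 0.2, 0.6]
grip_width: -0.004
```

Emit:
{"api": "carry_out", "payload": {"plan": [[0, [0.7, 0, 0.7], [0, 0, 0]], [0, [0.5, 0, 0.5], [0, 0, 0]], [0, [0, 0, 0], [0, 0, 0]]]}}

```text
time_s: 18.38
eef_pos: [472.8, -126.0, 19.0]
ee_rot: [0.009, 0.922, -0.029, 0.385]
force: [-2.8, -0.8, 0.9]
grip_width: -0.001
```

Run:
```python
from h import *
report()
```

```text
t 18.38 rack pos [-39.6  28.   19. ] force(rack) [-2.7 -1.   0.9] grip -0.001 joints [-0.83  0.37  2.41  2.    0.58 -1.09]
tool axes in rack (rows x,y,z): [[0.703, 0.0, 0.711], [0.005, -1.0, -0.005], [0.711, 0.007, -0.703]]
```

Emit:
{"api": "carry_out", "payload": {"plan": [[0, [0.5, 0, 0.5], [0, 0, 0]], [0, [0.5, 0, 0.5], [0, 0, 0]], [0, [0, 0, 0], [0, 0, 0]]]}}

```text
time_s: 18.63
eef_pos: [473.2, -125.8, 18.7]
ee_rot: [0.009, 0.923, -0.029, 0.385]
force: [-20.5, -0.6, 13.6]
grip_width: -0.004
```

Run:
```python
from h import *
report()
c=snap("top","17");crop(c,270,450,150,290,4,"pics/t17.png");tops(c)
c=snap("side","17");overlay(c,rackT(OX,OY,YAW),"pics/s17.png",(270,390,100,220),6)
```

```text
t 18.63 rack pos [-39.2  28.2  18.7] force(rack) [-20.4  -1.9  13.6] grip -0.004 joints [-0.82  0.37  2.41  2.    0.57 -1.09]
tool axes in rack (rows x,y,z): [[0.704, -0.001, 0.71], [0.004, -1.0, -0.005], [0.71, 0.007, -0.704]]
y 20 n 105 x [-59.8  50.4] z 140.9
y 25 n 173 x [-60.2  54.1] z 141.6
y 30 n 214 x [-60.4  53.2] z 141.0
y 35 n 157 x [-58.8  53. ] z 141.0
y 40 n 185 x [-60.9  53.5] z 141.6
y 45 n 189 x [-61.1  54.6] z 141.3
y 50 n 167 x [-59.5  52. ] z 140.5
y 55 n 180 x [-60.1  54.1] z 141.4
y 60 n 204 x [-60.2  53.9] z 140.7
y 65 n 166 x [-58.8  53.5] z 141.3
y 70 n 185 x [-60.8  53.6] z 141.3
y 75 n 196 x [-60.7  52.7] z 140.7
y 80 n 162 x [-60.7  53. ] z 141.3
y 85 n 187 x [-60.3  54.9] z 141.6
x -50 ymin,max [20.1 87.7]
x -30 ymin,max [20.2 86.7]
x -10 ymin,max [20.2 86.9]
x 10 ymin,max [20.5 87.3]
x 30 ymin,max [20.4 87.7]
x 50 ymin,max [20.7 86.4]
```

View pics/t17.png

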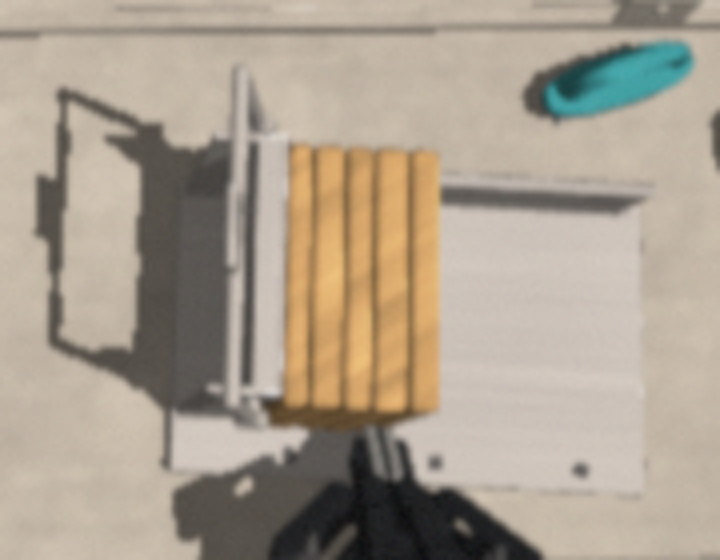

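View pics/s17.png

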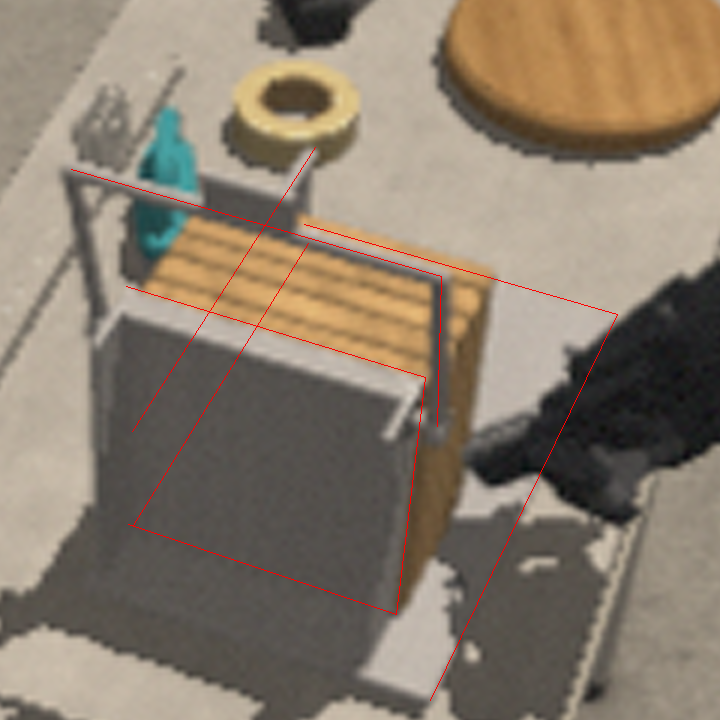

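Emit:
{"api": "carry_out", "payload": {"plan": [[0, [-0.7, 0, -0.7], [0, 0, 0]], [0, [-1, 0, -1], [0, 0, 0]], [0, [-3, 0, -3], [0, 0, 0]], [0, [-6, 0, -6], [0, 0, 0]], [0, [0, 10, -5], [0, 0, 0]], [0, [10, 15, -10], [0, 0, 0]], [0, [20, 20, -20], [0, 0, 0]], [0, [20, 20, -20], [0, 0, 0]], [0, [20, 0, -20], [0, 0, 0]], [0, [20, 0, -20], [0, 0, 0]], [0, [0, 0, 0], [0, 0, 0]]]}}

```text
time_s: 19.65
eef_pos: [452.5, -186.5, 146.4]
ee_rot: [0.011, 0.921, -0.028, 0.389]
force: [-0.3, 0.3, -0.1]
grip_width: 0.0
```

Run:
```python
from h import *
report()
T=rackT(OX,OY,YAW)
c=snap("top","18");overlay(c,T,"pics/t18.png",(270,450,150,290))
c=snap("side","18");crop(c,290,390,130,220,8,"pics/s18.png")
```

```text
t 19.65 rack pos [-55.9 -33.7 146.4] force(rack) [-0.3  0.2 -0.1] grip 0.0 joints [-1.02 -0.    2.28  1.15  0.7  -0.26]
tool axes in rack (rows x,y,z): [[0.697, 0.004, 0.717], [0.006, -1.0, -0.001], [0.717, 0.005, -0.697]]
```

View pics/s18.png

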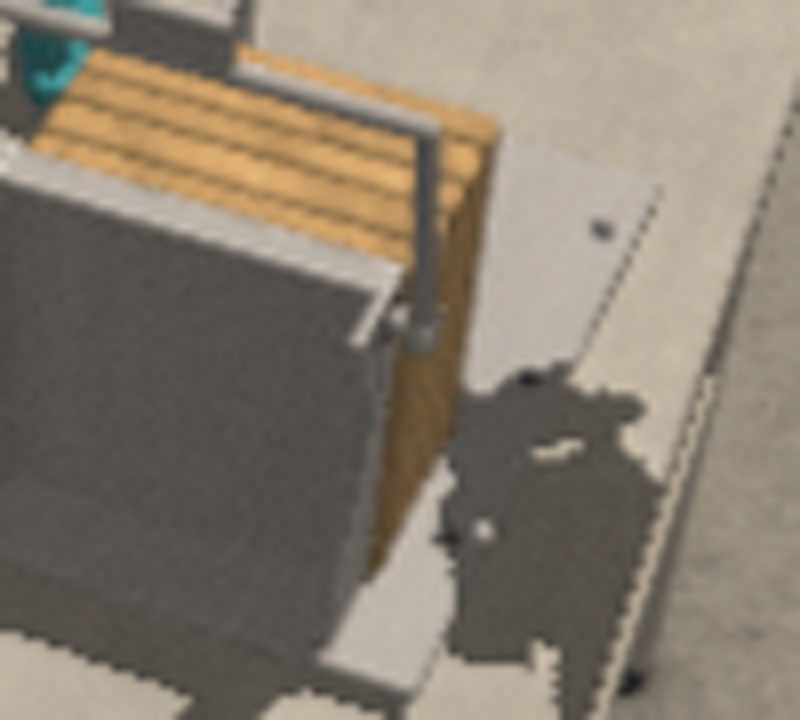

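View pics/t18.png

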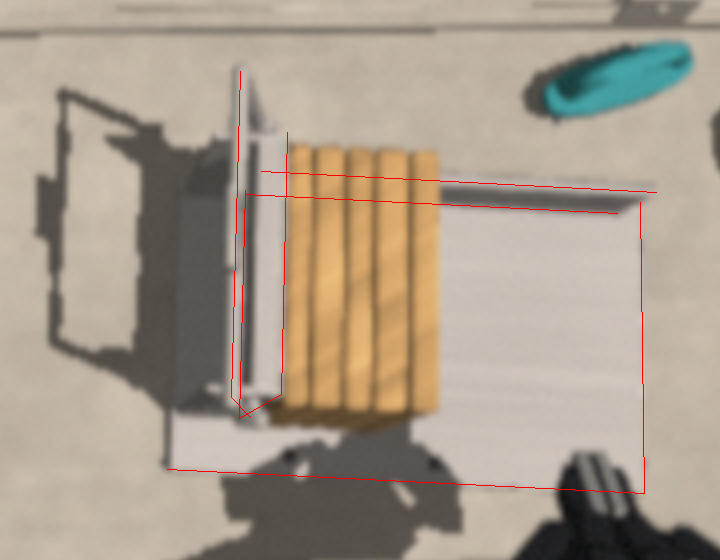

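Run:
```python
from h import *
c=load("side18")
for y in (16,18,20,22,24): print(y,((proj(c,r2w([[-60,y,142],[-60,y,80],[-60,y,12]]))+.5-[290,130])*8).round(0).tolist())
X=rows(c)
# depth-based: -x edge face points, front limit at each z
m=(abs(X[...,0]+60)<6)&(X[...,1]<95)&(X[...,1]>0)
for z in range(20,140,15):
    k=m&(abs(X[...,2]-z)<6)
    if k.sum(): print(z,k.sum(),np.percentile(X[...,1][k],[2,50,98]).round(1))
```

```text
16 [[507.0, 106.0], [483.0, 264.0], [460.0, 420.0]]
18 [[504.0, 110.0], [481.0, 268.0], [458.0, 424.0]]
20 [[502.0, 115.0], [479.0, 272.0], [455.0, 428.0]]
22 [[500.0, 119.0], [476.0, 277.0], [453.0, 432.0]]
24 [[497.0, 123.0], [474.0, 281.0], [451.0, 436.0]]
20 30 [21.2 57.9 89.3]
35 33 [25.8 70.1 92.4]
50 31 [22.8 71.5 91.8]
65 33 [26.6 71.  92.3]
80 33 [26.4 66.7 90. ]
95 28 [24.  76.3 94.1]
110 26 [24.  50.  90.2]
125 24 [25.7 50.2 89.7]
```

Emit:
{"api": "carry_out", "payload": {"plan": [[0, [15, 0, -15], [0, 0, 0]], [0, [20, 0, -20], [0, 0, 0]], [0, [20, 0, -20], [0, 0, 0]], [0, [0, 0, 0], [0, -1, 0]], [0, [0, 0, 0], [0, -1, 0]], [0, [0, 0, 0], [0, -1, 0]], [0, [0, 0, 0], [0, -1, 0]], [0, [0, 0, 0], [0, -1, 0]], [0, [0, 0, 0], [0, -1, 0]], [0, [0, 0, 0], [0, -1, 0]], [0, [0, 0, 0], [0, -0.6, 0]], [0, [0, 0, 0], [0, 0, 0]]]}}

```text
time_s: 20.75
eef_pos: [452.1, -184.3, 217.0]
ee_rot: [-0.006, 1.0, -0.027, 0.001]
force: [1.1, 0.1, 0.3]
grip_width: -0.0
```

Run:
```python
from h import *
report()
need([0,150,230],Rpush(0))
```

```text
t 20.75 rack pos [-56.5 -31.5 217. ] force(rack) [1.1 0.1 0.3] grip -0.0 joints [-0.63  0.21  1.56  0.01  1.37  0.99]
tool axes in rack (rows x,y,z): [[1.0, 0.011, 0.002], [0.011, -1.0, -0.011], [0.001, 0.011, -1.0]]
shift in current tool axes [  58.6 -181.   -10.8]
turn units [ -0.07  -0.1  -14.89] shift in goal axes [181.5  56.5 -13. ]
```

Emit:
{"api": "carry_out", "payload": {"plan": [[0, [0, 0, -8], [0, 0, -1]], [0, [0, 0, -8], [0, 0, -1]], [0, [0, 0, 0], [0, 0, -1]], [0, [0, 0, 0], [0, 0, -1]], [0, [0, 0, 0], [0, 0, -1]], [0, [0, 0, 0], [0, 0, -1]], [0, [0, 0, 0], [0, 0, -1]], [0, [0, 0, 0], [0, 0, -1]], [0, [0, 0, 0], [0, 0, -1]], [0, [0, 0, 0], [0, 0, -1]], [0, [0, 0, 0], [0, 0, -1]], [0, [0, 0, 0], [0, 0, -1]], [0, [0, 0, 0], [0, 0, -1]], [0, [0, 0, 0], [0, 0, -1]], [0, [0, 0, 0], [0, 0, -0.9]]]}}

```text
time_s: 22.0
eef_pos: [450.5, -184.5, 234.0]
ee_rot: [-0.001, 0.728, 0.685, 0.006]
force: [1.3, -0.6, -0.1]
grip_width: -0.0
```

Emit:
{"api": "carry_out", "payload": {"plan": [[0, [15, 7, 0], [0, 0, 0]], [0, [30, 10, 0], [0, 0, 0]], [0, [30, 10, 0], [0, 0, 0]], [0, [30, 10, 0], [0, 0, 0]], [0, [30, 10, 0], [0, 0, 0]], [0, [30, 6, 0], [0, 0, 0]], [0, [20, 3, 0], [0, 0, 0]], [0, [0, 0, 0], [0, 0, 0]]]}}

```text
time_s: 22.67
eef_pos: [519.2, -1.0, 235.9]
ee_rot: [-0.002, 0.729, 0.684, 0.006]
force: [-0.1, 0.0, 0.3]
grip_width: -0.001
```

Run:
```python
from h import *
report()
need([0,150,160],Rpush(0))
c=snap("side","20");crop(c,220,420,40,190,4,"pics/s20.png")
c=snap("top","20")
```

```text
t 22.67 rack pos [ -1.5 155.7 235.9] force(rack) [-0.1  0.   0.3] grip -0.001 joints [-0.23  0.27  1.44  0.01  1.43 -0.17]
tool axes in rack (rows x,y,z): [[-0.003, 1.0, 0.011], [1.0, 0.002, 0.006], [0.006, 0.011, -1.0]]
shift in current tool axes [-6.5  1.  75.8]
turn units [ 0.05 -0.1   0.02] shift in goal axes [-5.7  1.5 75.9]
```

View pics/s20.png

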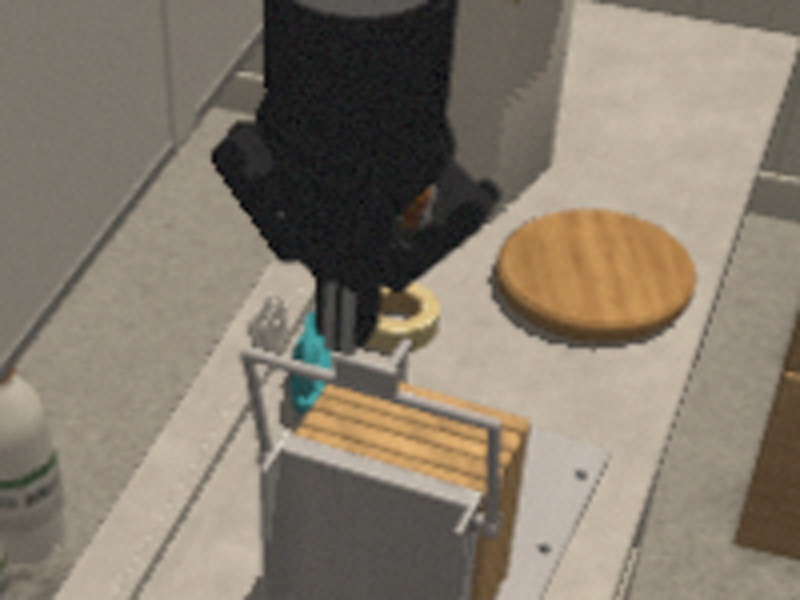

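View pics/top20.png

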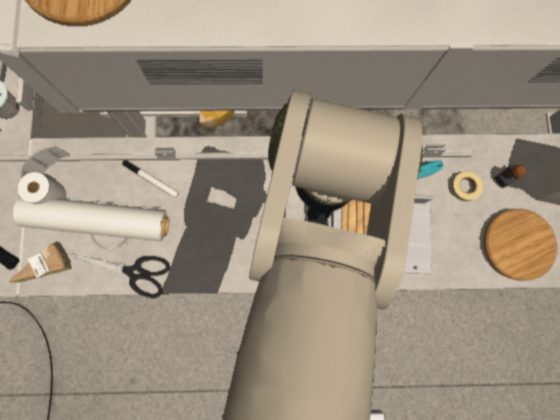

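Run:
```python
from h import *
c=load("side20");X=rows(c)
for v in range(112,130,2): print(v,[X[v,u].round(0).tolist() for u in range(299,316,4)])
print(proj(c,r2w([[-1.5,155.7,276]])))
```

```text
112 [[11.0, 161.0, 305.0], [1.0, 166.0, 311.0], [-6.0, 164.0, 312.0], [-14.0, 166.0, 316.0], [-15.0, 149.0, 304.0]]
114 [[11.0, 162.0, 301.0], [1.0, 165.0, 306.0], [-6.0, 166.0, 309.0], [-13.0, 163.0, 309.0], [-14.0, 146.0, 298.0]]
116 [[11.0, 161.0, 296.0], [1.0, 166.0, 302.0], [-6.0, 165.0, 304.0], [-13.0, 162.0, 304.0], [119.0, -205.0, 8.0]]
118 [[12.0, 160.0, 290.0], [1.0, 166.0, 298.0], [-7.0, 166.0, 300.0], [-12.0, 160.0, 298.0], [119.0, -206.0, -0.0]]
120 [[10.0, 162.0, 288.0], [1.0, 166.0, 293.0], [-6.0, 165.0, 295.0], [-13.0, 162.0, 295.0], [107.0, -175.0, 18.0]]
122 [[11.0, 160.0, 281.0], [2.0, 164.0, 287.0], [-7.0, 166.0, 292.0], [-14.0, 164.0, 292.0], [102.0, -164.0, 20.0]]
124 [[125.0, -99.0, 53.0], [1.0, 165.0, 284.0], [-7.0, 167.0, 288.0], [-13.0, 162.0, 286.0], [104.0, -169.0, 9.0]]
126 [[122.0, -94.0, 50.0], [1.0, 165.0, 279.0], [-7.0, 166.0, 283.0], [116.0, -168.0, -2.0], [103.0, -166.0, 4.0]]
128 [[132.0, -115.0, 24.0], [133.0, -147.0, 0.0], [-7.0, 166.0, 278.0], [112.0, -159.0, -2.0], [102.0, -166.0, -3.0]]
[[306.27311828 124.76866019]]
```

Emit:
{"api": "carry_out", "payload": {"plan": [[0, [0, 1, 20], [0, 0, 0]], [0, [0, 0, 25], [0, 0, 0]], [0, [0, 0, 25], [0, 0, 0]], [0, [-4, 0, 0], [0, 0, 0]], [0, [-4, 0, 0], [0, 0, 0]], [0, [-4, 0, 0], [0, 0, 0]], [0, [-4, 0, 0], [0, 0, 0]], [0, [-4, 0, 0], [0, 0, 0]], [0, [0, 0, 0], [0, 0, 0]]]}}

```text
time_s: 23.52
eef_pos: [520.3, -24.9, 168.3]
ee_rot: [0.001, 0.731, 0.682, 0.006]
force: [-0.5, 0.0, 0.1]
grip_width: -0.002
```

Run:
```python
from h import *
report()
c=snap("side","21");crop(c,220,420,40,190,4,"pics/s21.png")
```

```text
t 23.52 rack pos [  1.2 132.  168.3] force(rack) [-0.5  0.   0.1] grip -0.002 joints [-0.28  0.32  1.56  0.01  1.26 -0.21]
tool axes in rack (rows x,y,z): [[0.003, 1.0, 0.007], [1.0, -0.003, 0.009], [0.009, 0.007, -1.0]]
```

View pics/s21.png

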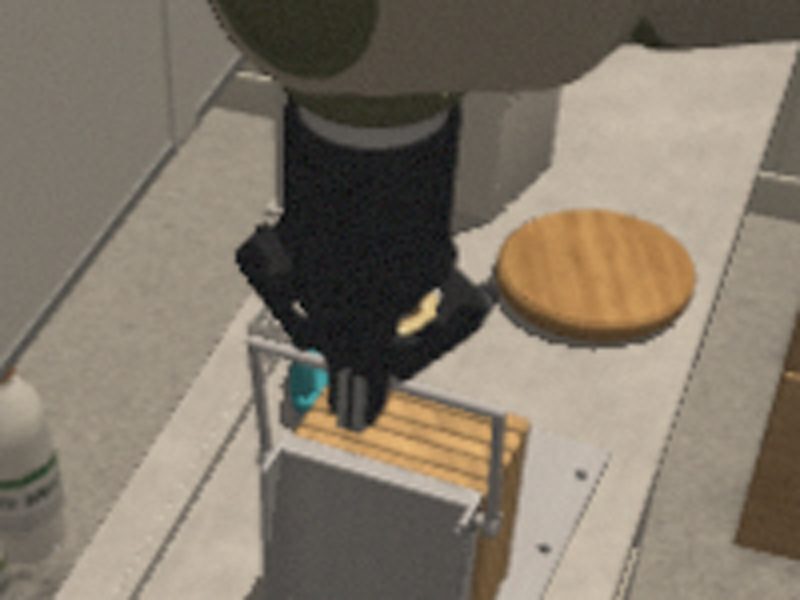

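Emit:
{"api": "carry_out", "payload": {"plan": [[0, [-5, 0, 1], [0, 0, 0]], [0, [-5, 0, 1], [0, 0, 0]], [0, [-5, 0, 1], [0, 0, 0]], [0, [-5, 0, 1], [0, 0, 0]], [0, [-5, 0, 1], [0, 0, 0]], [0, [-5, 0, 1], [0, 0, 0]], [0, [-5, 0, 1], [0, 0, 0]], [0, [-5, 0, 1], [0, 0, 0]], [0, [-5, 0, 1], [0, 0, 0]]]}}

```text
time_s: 24.32
eef_pos: [516.7, -69.1, 157.7]
ee_rot: [-0.0, 0.731, 0.683, 0.005]
force: [0.3, 1.9, -0.7]
grip_width: -0.002
```

Emit:
{"api": "carry_out", "payload": {"plan": [[0, [-5, 0, 3], [0, 0, 0]], [0, [-5, 0, 3], [0, 0, 0]], [0, [-5, 0, 3], [0, 0, 0]], [0, [-5, 0, 3], [0, 0, 0]], [0, [-5, 0, 3], [0, 0, 0]], [0, [0, 0, 0], [0, 0, 0]]]}}

```text
time_s: 24.82
eef_pos: [515.0, -94.4, 142.1]
ee_rot: [-0.0, 0.731, 0.682, 0.005]
force: [0.2, 0.3, -0.7]
grip_width: -0.003
```

Run:
```python
from h import *
report()
c=snap("side","22");crop(c,220,420,60,210,4,"pics/s22.png")
```

```text
t 24.82 rack pos [  0.4  62.3 142.1] force(rack) [ 0.2  0.3 -0.7] grip -0.003 joints [-0.41  0.35  1.58  0.01  1.21 -0.35]
tool axes in rack (rows x,y,z): [[0.003, 1.0, 0.007], [1.0, -0.003, 0.006], [0.007, 0.007, -1.0]]
```

View pics/s22.png

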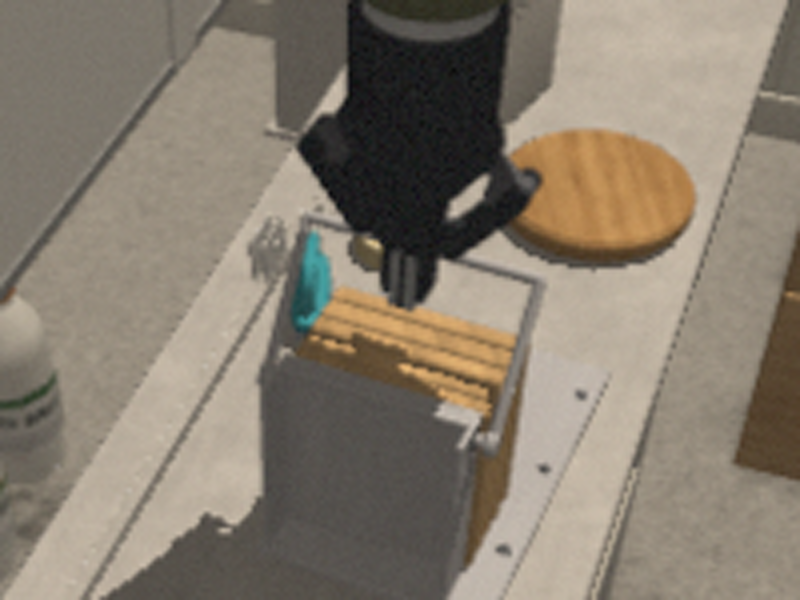

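Emit:
{"api": "carry_out", "payload": {"plan": [[0, [-4, 0, 3.5], [0, 0, 0]], [0, [-4, 0, 3.5], [0, 0, 0]], [0, [-4, 0, 3.5], [0, 0, 0]], [0, [-4, 0, 3.5], [0, 0, 0]], [0, [-4, 0, 3.5], [0, 0, 0]], [0, [-3.5, 0, 3.5], [0, 0, 0]], [0, [-2.5, 0, 2], [0, 0, 0]], [0, [0, 0, 0], [0, 0, 0]]]}}

```text
time_s: 25.53
eef_pos: [513.2, -117.7, 117.8]
ee_rot: [-0.002, 0.731, 0.683, 0.006]
force: [3.0, 8.2, -6.1]
grip_width: -0.0
```

Run:
```python
from h import *
report()
c=snap("side","23");crop(c,220,420,60,210,4,"pics/s23.png")
```

```text
t 25.53 rack pos [  0.2  38.9 117.8] force(rack) [ 2.4  8.3 -6.1] grip -0.0 joints [-0.46  0.38  1.6   0.01  1.15 -0.39]
tool axes in rack (rows x,y,z): [[0.003, 1.0, 0.012], [1.0, -0.003, 0.005], [0.005, 0.012, -1.0]]
```

View pics/s23.png

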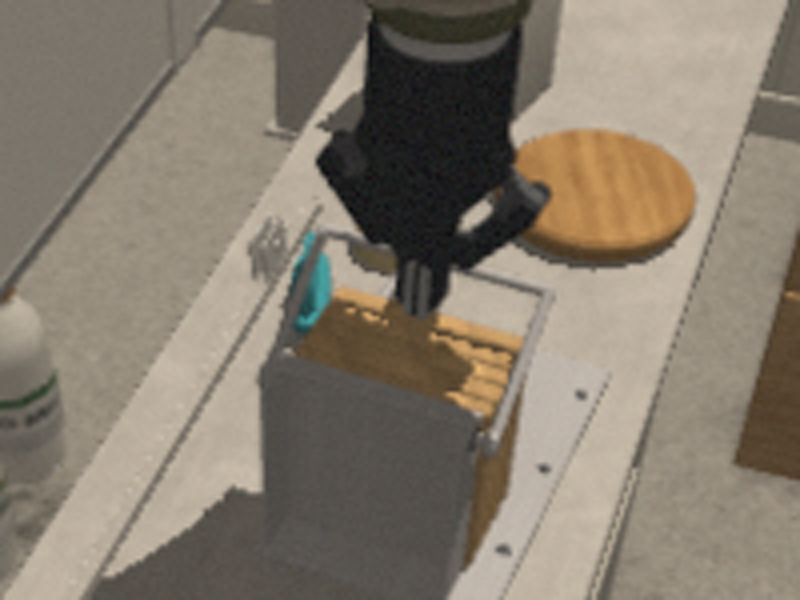

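Emit:
{"api": "carry_out", "payload": {"plan": [[0, [3, 0, -2], [0, 0, 0]], [0, [4, 0, -8], [0, 0, 0]], [0, [0, 0, -20], [0, 0, 0]], [0, [0, 0, -25], [0, 0, 0]], [0, [-10, 0, -10], [0, 0, 0]], [0, [-20, 0, 0], [0, 0, 0]], [0, [-12, 0, 0], [0, 0, 0]], [0, [0, 0, 0], [0, 0, 0]]]}}

```text
time_s: 26.25
eef_pos: [510.7, -156.7, 184.7]
ee_rot: [0.001, 0.732, 0.682, 0.005]
force: [-0.5, -0.2, -0.1]
grip_width: 0.001
```

Run:
```python
from h import *
report()
c=snap("side","24");crop(c,220,420,60,210,4,"pics/s24.png")
```

```text
t 26.25 rack pos [  0.2  -0.2 184.7] force(rack) [-0.5 -0.3 -0.1] grip 0.001 joints [-0.52  0.33  1.49  0.01  1.31 -0.45]
tool axes in rack (rows x,y,z): [[0.005, 1.0, 0.006], [1.0, -0.005, 0.008], [0.008, 0.006, -1.0]]
```

View pics/s24.png

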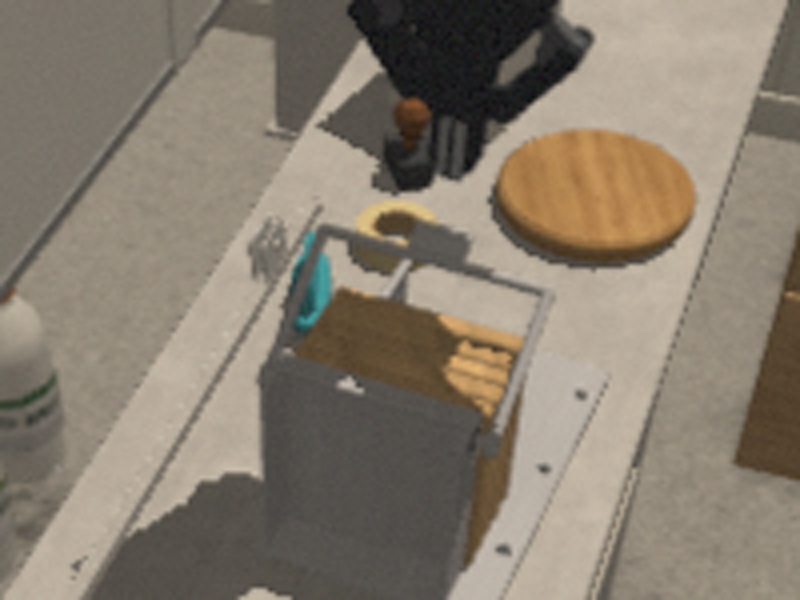

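Run:
```python
from h import *
c=load("side24")
for a in (.4,.5,.6,.7,.8): 
    y=102-90.5*np.cos(a);z=134+90.5*np.sin(a);print(a,((proj(c,r2w([[67,y,z],[-67,y,z],[0,102-110.5*np.cos(a),134+110.5*np.sin(a)]]))+.5-[220,60])*4).round(0).tolist(),round(102-110.5*np.cos(a),1),round(134+110.5*np.sin(a),1))
```

```text
0.4 [[328.0, 240.0], [549.0, 302.0], [449.0, 241.0]] 0.2 177.0
0.5 [[325.0, 233.0], [549.0, 295.0], [447.0, 231.0]] 5.0 187.0
0.6 [[322.0, 226.0], [548.0, 289.0], [445.0, 223.0]] 10.8 196.4
0.7 [[318.0, 221.0], [546.0, 284.0], [441.0, 217.0]] 17.5 205.2
0.8 [[314.0, 218.0], [544.0, 281.0], [437.0, 213.0]] 25.0 213.3
```

Emit:
{"api": "carry_out", "payload": {"plan": [[0, [5, 0, 10], [0, 0, 0]], [0, [0, 0, 15], [0, 0, 0]], [0, [0, 0, 4], [0, 0, 0]], [0, [0, 0, 4], [0, 0, 0]], [0, [0, 0, 4], [0, 0, 0]], [0, [0, 0, 4], [0, 0, 0]], [0, [0, 0, 4], [0, 0, 0]], [0, [0, 0, 4], [0, 0, 0]], [0, [0, 0, 0], [0, 0, 0]]]}}

```text
time_s: 27.05
eef_pos: [511.3, -149.2, 134.7]
ee_rot: [-0.0, 0.731, 0.683, 0.005]
force: [-0.1, -0.1, -0.3]
grip_width: -0.002
```

Emit:
{"api": "carry_out", "payload": {"plan": [[0, [0, 0, 4], [0, 0, 0]], [0, [0, 0, 4], [0, 0, 0]], [0, [0, 0, 4], [0, 0, 0]], [0, [0, 0, 4], [0, 0, 0]], [0, [0, 0, 4], [0, 0, 0]], [0, [0, 0, 0], [0, 0, 0]]]}}

```text
time_s: 27.55
eef_pos: [511.4, -149.1, 114.5]
ee_rot: [-0.0, 0.731, 0.683, 0.005]
force: [0.3, 0.8, -0.2]
grip_width: 0.002
```

Run:
```python
from h import *
report()
c=snap("side","25");crop(c,220,420,60,210,4,"pics/s25.png")
```

```text
t 27.55 rack pos [  0.4   7.5 114.5] force(rack) [ 0.2  0.8 -0.2] grip 0.002 joints [-0.51  0.4   1.59  0.01  1.15 -0.45]
tool axes in rack (rows x,y,z): [[0.003, 1.0, 0.008], [1.0, -0.003, 0.006], [0.006, 0.008, -1.0]]
```

View pics/s25.png

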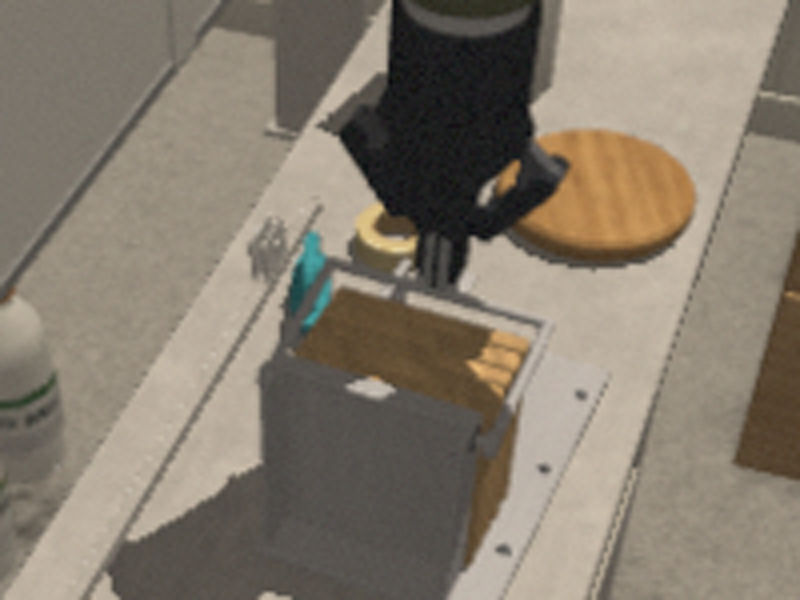

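Emit:
{"api": "carry_out", "payload": {"plan": [[0, [-3, 0, 0], [0, 0, 0]], [0, [-3, 0, 1], [0, 0, 0]], [0, [0, 0, 3], [0, 0, 0]], [0, [0, 0, 3], [0, 0, 0]], [0, [0, 0, 3], [0, 0, 0]], [0, [0, 0, 0], [0, 0, 0]]]}}

```text
time_s: 28.1
eef_pos: [511.1, -155.0, 104.7]
ee_rot: [-0.0, 0.731, 0.683, 0.005]
force: [-0.6, 0.8, 0.4]
grip_width: -0.0
```

Run:
```python
from h import *
report()
```

```text
t 28.1 rack pos [  0.5   1.6 104.7] force(rack) [-0.6  0.8  0.4] grip -0.0 joints [-0.52  0.41  1.6   0.01  1.13 -0.46]
tool axes in rack (rows x,y,z): [[0.003, 1.0, 0.008], [1.0, -0.003, 0.007], [0.007, 0.008, -1.0]]
```

Emit:
{"api": "carry_out", "payload": {"plan": [[0, [0, 0, 2], [0, 0, 0]], [0, [0, 0, 2], [0, 0, 0]], [0, [0, 0, 1.5], [0, 0, 0]], [0, [0, 0, 0], [0, 0, 0]]]}}

```text
time_s: 28.43
eef_pos: [511.4, -155.0, 99.6]
ee_rot: [0.0, 0.731, 0.683, 0.005]
force: [0.3, -0.5, 0.7]
grip_width: -0.001
```

Emit:
{"api": "carry_out", "payload": {"plan": [[0, [0, 0, 1], [0, 0, 0]], [0, [0, 0, 1], [0, 0, 0]], [0, [0, 0, 0], [0, 0, 0]]]}}

```text
time_s: 28.68
eef_pos: [511.6, -155.1, 98.0]
ee_rot: [0.0, 0.731, 0.683, 0.005]
force: [-0.3, 0.2, 1.7]
grip_width: -0.005
```

Emit:
{"api": "carry_out", "payload": {"plan": [[0, [0, 0, 1], [0, 0, 0]], [0, [0, 0, 0], [0, 0, 0]]]}}

```text
time_s: 28.85
eef_pos: [511.7, -155.2, 97.7]
ee_rot: [0.001, 0.731, 0.683, 0.005]
force: [-1.9, 0.9, 6.7]
grip_width: -0.003
```

Emit:
{"api": "carry_out", "payload": {"plan": [[0, [0, 0, 0.8], [0, 0, 0]], [0, [0, 0, 0], [0, 0, 0]]]}}

```text
time_s: 29.02
eef_pos: [511.8, -155.2, 97.5]
ee_rot: [0.001, 0.731, 0.683, 0.005]
force: [-4.0, 1.0, 11.1]
grip_width: 0.0
```

Run:
```python
from h import *
report()
c=snap("side","26");crop(c,220,420,60,210,4,"pics/s26.png")
```

```text
t 29.02 rack pos [ 1.2  1.4 97.5] force(rack) [-4.1  0.7 11.1] grip 0.0 joints [-0.52  0.42  1.6   0.01  1.11 -0.46]
tool axes in rack (rows x,y,z): [[0.002, 1.0, 0.007], [1.0, -0.002, 0.009], [0.009, 0.007, -1.0]]
```

View pics/s26.png

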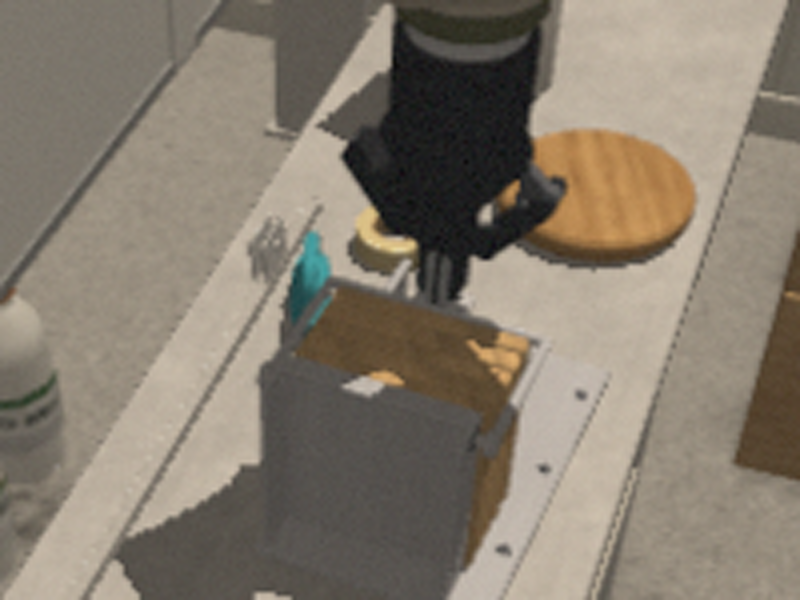

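Bar is down on its stop (force rising, height as predicted). Retract straight up and check.

Emit:
{"api": "carry_out", "payload": {"plan": [[0, [0, 0, -1], [0, 0, 0]], [0, [0, 0, -3], [0, 0, 0]], [0, [0, 0, -10], [0, 0, 0]], [0, [0, 0, -25], [0, 0, 0]], [0, [-15, -5, -30], [0, 0, 0]], [0, [-30, -10, -20], [0, 0, 0]], [0, [-35, -15, 0], [0, 0, 0]], [0, [-35, -20, 0], [0, 0, 0]], [0, [-35, -20, 0], [0, 0, 0]], [0, [-35, -20, 0], [0, 0, 0]], [0, [-35, -20, 0], [0, 0, 0]], [0, [-20, -10, 0], [0, 0, 0]], [0, [0, 0, 0], [0, 0, 0]]]}}

```text
time_s: 30.15
eef_pos: [372.4, -390.4, 182.8]
ee_rot: [0.001, 0.732, 0.681, 0.005]
force: [-0.7, 1.2, -0.8]
grip_width: -0.002
```

Run:
```python
from h import *
report()
T=rackT(OX,OY,YAW)
c=snap("top","27");overlay(c,T,"pics/t27.png",(270,450,150,290),4,0.0);tops(c)
X=rows(c)
c2=snap("side","27");overlay(c2,T,"pics/s27.png",(270,390,100,220),6,0.0)
# bar cross bar height
m=(abs(X[...,0])<60)&(X[...,1]>-14)&(X[...,1]<17)&(X[...,2]>110)
print("bar/tab pts",m.sum(),np.median(X[m],0).round(1),np.percentile(X[m][:,2],[5,95]))
for a in (0,.05,.1,.2):
    y=102-90.5*np.cos(a);z=134+90.5*np.sin(a);print(a,((proj(c2,r2w([[67,y,z],[-67,y,z]]))+.5-[270,100])*6).round(0).tolist())
```

```text
t 30.15 rack pos [-122.5 -242.4  182.8] force(rack) [-0.7  1.1 -0.8] grip -0.002 joints [-1.03  0.35  1.47  0.01  1.32 -0.96]
tool axes in rack (rows x,y,z): [[0.007, 1.0, 0.006], [1.0, -0.007, 0.007], [0.007, 0.006, -1.0]]
y 10 n 210 x [-68.1  63.7] z 136.8
y 15 n 104 x [-71.5  66.1] z 135.7
y 20 n 129 x [-71.   66.3] z 140.4
y 25 n 192 x [-70.5  65.9] z 141.3
y 30 n 237 x [-68.9  64.7] z 140.8
y 35 n 174 x [-69.4  65.9] z 140.6
y 40 n 207 x [-69.6  65.5] z 141.2
y 45 n 217 x [-69.6  65.1] z 141.1
y 50 n 178 x [-69.1  64.3] z 140.1
y 55 n 213 x [-70.2  65.7] z 141.3
y 60 n 221 x [-69.8  66.5] z 140.1
y 65 n 179 x [-69.1  65.1] z 140.9
y 70 n 211 x [-68.9  65.2] z 141.3
y 75 n 217 x [-67.8  65.3] z 140.3
y 80 n 188 x [-69.8  65.6] z 140.8
y 85 n 206 x [-70.1  63.9] z 141.1
x -50 ymin,max [ 8.2 87.7]
x -30 ymin,max [ 8.2 86.5]
x -10 ymin,max [-8.  86.8]
x 10 ymin,max [-8.2 87.1]
x 30 ymin,max [ 8.6 87.5]
x 50 ymin,max [ 8.6 87.9]
bar/tab pts 425 [ -1.4   8.7 136.1] [133.73175726 138.61518338]
0 [[198.0, 182.0], [519.0, 273.0]]
0.05 [[198.0, 173.0], [520.0, 265.0]]
0.1 [[198.0, 164.0], [521.0, 256.0]]
0.2 [[197.0, 148.0], [523.0, 240.0]]
```

View pics/s27.png

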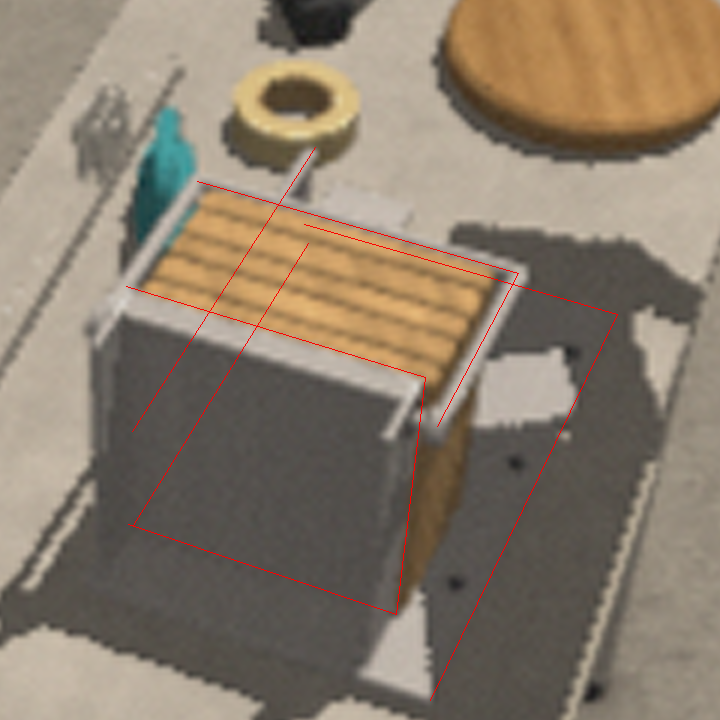

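View pics/t27.png

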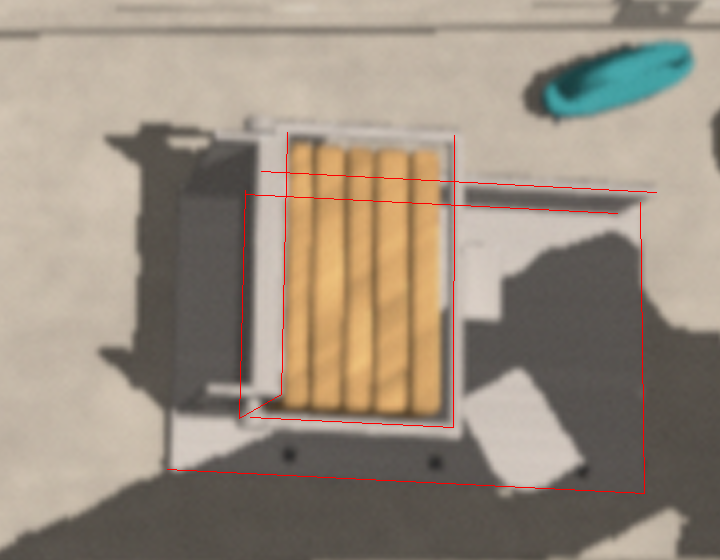

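Run:
```python
from rig import ctrl
print(ctrl.finish_job())
```

```text
the job is handed in; nothing more can be done
None
```

I handed the job in at about 30 s of the 69 s allowed. By my last checks the row is upright, tight and flush, and the bar is fully down. `finish_job()` gave no verdict.

**What I did**
- **Upright and tight:** I pushed the feet of the row home with the opened fingertips until the push force rose to about 25 N.
- **Flush:** I pushed the edges against the fence in three goes: boards 3 and 4, then 1 and 2, then 5. Each push stopped at 20–30 N.
- **Bar:** I swung the bar over from behind, then pressed its tab and cross bar down to the stop (about 11 N), and backed the arm off clear.

**Last checks**
- **Boards:** With the bar still open, all five left edges measured at rack x about −60 mm, to within about 1 mm. The outer face of board 5 was at y about 20 mm, and board 5's outer edge matched a vertical line in the side view. With the bar down, the tops were still level at 140–141 mm and the row still ended at the same place.
- **Bar:** It matches the 0 rad overlay, and the cross bar and tab measured about 136 mm high.
- **Rack:** There was no visible shift, at most 1–2 mm in the overlays.

**Disagreements**
- The reported TCP lies about 40 mm beyond the real fingertips. I measured this in the images and corrected for it.
- The right-hand edges of the boards read about 5 mm short of the fence in the depth image. The left edges, the 120 mm board width and the force stops all point to flush, so I put this down to depth noise at the edge.

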